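# Put the pattern weights away by length

### The arm

A 6-joint arm with a two-finger parallel gripper is mounted at the origin on the work surface. World frame = base frame: x ahead of the robot, y to its left, z up, the work surface at z = 0. Lengths are in m, angles in rad, forces in N, time in s.
With the tool pointing down it reaches from about 0.25 to 0.775 m from the base axis. Payload 4 kg.
Tool frame: the origin (TCP) lies on the centre line of the jaws, within the pads' length; the fingertips stand robot.tips_ahead ahead of it and the grasp point (between the pads) lies 8 mm behind it (robot.tips_ahead is the distance from the TCP to the fingertips, in m); z points along the fingers, y is the line along which they close (so a half turn about z gives the same grasp; the last joint's range is limited). The gripper opens to 94 mm and grips with 3 to 60 N. Pads are 16 mm wide; open, the fingers measure 119 mm over their backs; the gripper's body (75 mm by 177 mm) begins 78 mm behind the grasp point.
Start: joints at [-1.441, 0.087, 1.371, -0, 1.684, -0.103], TCP at [0.127, -0.535, 0.182] pointing down, gripper open.
Joint ranges: [-3.1, 3.1], [-0.76, 2.03], [0.27, 2.55], [-1.08, 4.22], [0.17, 2.65], [-2.57, 2.57]. Speed limits (rad/s): [2.79, 2.79, 3.14, 3.14, 3.14, 3.14].

### API

Orientations are given as [roll, pitch, yaw] about the fixed x, y, z axes, in that order (R = Rz(yaw) Ry(pitch) Rx(roll)).
In Python, from bench import robot, snapshot, close_job, spotter gives the robot as it stands. The module is installed in compiled form; this text tells all that it offers.
- The arm moves only by the tool servo_tool, never from a script. Its argument "commands" is one flat list of numbers, 7 for each row, row after row: the shift along the tool's x, y, z in m, then the turn, a rotation vector about the tool's x, y, z in degrees, then the finger opening in m, from 0 to 0.094. In form: [x, y, z, ax, ay, az, grip, x, y, z, ax, ay, az, grip, ...]. A call has 1 to 10 rows; each row is the pose to reach, as a shift and turn from the pose commanded when the call began, along the tool's axes at that moment; what a row does not reach only later rows make up. A row lasts 1/8 s, in which the tool goes at most 62.5 mm and 10.7 degrees, less where a joint would pass 70% of its speed; a pose out of reach is approached as far as the arm can. A call with a gripper value outside its range is refused whole. The fingers move at their own pace and stop on an object; the grip force is fixed at half the most. Time passes only in rows, so rows that repeat a pose let the fingers close. It gives the time, the measured TCP pose, the force, the opening and the grip force at its end, in the units of the state.
- robot.get_obs(): the state, without advancing time (a new reading comes with each control period).
- snapshot(name): name is "scene" or "top" or "wrist"; returns a dict with "img" (420x560x3 uint8, blue, green, red), "camera_matrix" (3x3 intrinsics, pixels), "extrinsics" (4x4, takes a point from camera to world coordinates); the wrist camera has in their place "hand_eye" (4x4, takes a point from camera to tool coordinates, whose origin is the TCP and whose axes are the flange's). Camera axes: x right, y down, z forward; pixel columns grow to the right and rows downward; lengths in m; the calibration is good to about 2 mm. A picture is of the moment at which its call begins: read the wrist's pose just before it. There is no depth.
- close_job(): hands the job in; it is judged then, once.
Trained networks look in a picture, given as the dict that the camera call returned (one of the last four; its "shot" number tells which), for a name from the list of things; names that differ only in an ending like _2 or _b are one class to them, and where a whole thing is asked for, a point or a joint stands for the part that bears it (a point fixed in the world has none). Each returns a list of dicts, best first, with "conf" (0 to 1); they miss things now and then, are a little off and sometimes report something else, mostly with a low value. They report only what shows in the picture. A call takes as long as a camera call. They do not tell look-alikes from the thing itself.
- spotter.trace(name, picture): "region" (420x560 bool, what is visible of it) and "box" ([left, top, width, height] in pixels, round what is visible of it).
The state is a dict: "time": time; "joint_positions": joint angles; "qvel": joint speeds; "joint_torque": joint torques, N m; "tool_pos": TCP position; "ee_rot": TCP orientation; "wrist_force": force on the tool from outside, world axes, zero at the start; "wrist_torque": the same for the moment, N m; "width": finger opening in m; "finger_force": force on a finger pad.
Only numpy, scipy, OpenCV 4.12 (cv2) and the standard library are available. Lean on these libraries where they do the work, as an engineer would, in place of code of your own. Each camera call takes 0.05 s, during which the arm holds its last target. There are 200 camera calls.

### The job

Put the pattern weights away for the night: sort every weight on the cutting table by length into the pulled-out tray, laid flat, rib up and lengthwise, short ones in the red row, medium ones in the yellow and long ones in the blue. Only when all are sorted push the tray fully home into the cabinet, then push the blue door shut until it clicks onto its catch. Leave the iron, thread cone and pincushion where they are.

Things in the scene. Friction and masses are not known exactly. Their poses are not given: they have to be found in the camera images.
- short_a: short pattern weight: steel bar 36 mm long (its x axis), 24 wide, 18 high, with a black grip rib centred on top (30 long along x, 14 wide, 20 high; total height 38). Origin: centre of the underside; z up. All weights look alike but for length. May be absent.
- short_b: short pattern weight: steel bar 36 mm long (its x axis), 24 wide, 18 high, with a black grip rib centred on top (30 long along x, 14 wide, 20 high; total height 38). Origin: centre of the underside; z up. All weights look alike but for length. May be absent.
- short_c: short pattern weight: steel bar 36 mm long (its x axis), 24 wide, 18 high, with a black grip rib centred on top (30 long along x, 14 wide, 20 high; total height 38). Origin: centre of the underside; z up. All weights look alike but for length. May be absent.
- medium_a: medium pattern weight: steel bar 56 mm long (its x axis), 24 wide, 18 high, with a black grip rib centred on top (30 long along x, 14 wide, 20 high; total height 38). Origin: centre of the underside; z up. All weights look alike but for length. May be absent.
- medium_b: medium pattern weight: steel bar 56 mm long (its x axis), 24 wide, 18 high, with a black grip rib centred on top (30 long along x, 14 wide, 20 high; total height 38). Origin: centre of the underside; z up. All weights look alike but for length. May be absent.
- medium_c: medium pattern weight: steel bar 56 mm long (its x axis), 24 wide, 18 high, with a black grip rib centred on top (30 long along x, 14 wide, 20 high; total height 38). Origin: centre of the underside; z up. All weights look alike but for length. May be absent.
- long_a: long pattern weight: steel bar 76 mm long (its x axis), 24 wide, 18 high, with a black grip rib centred on top (30 long along x, 14 wide, 20 high; total height 38). Origin: centre of the underside; z up. All weights look alike but for length. May be absent.
- long_b: long pattern weight: steel bar 76 mm long (its x axis), 24 wide, 18 high, with a black grip rib centred on top (30 long along x, 14 wide, 20 high; total height 38). Origin: centre of the underside; z up. All weights look alike but for length. May be absent.
- row_short (a point): centre of the floor of the red row of the tray, the row for the 36 mm weights. x runs along the row into the cabinet (the row is 204 mm long inside: x from -102 to +102), y across it (50 mm wide inside, 4 mm thick low walls 12 mm above this floor), z up. Rows are 54 mm apart, floor 16 mm above the table. Weights go end to end: room for 3 short, 3 medium or 2 long.
- row_medium (a point): centre of the floor of the yellow row of the tray, the row for the 56 mm weights. x runs along the row into the cabinet (the row is 204 mm long inside: x from -102 to +102), y across it (50 mm wide inside, 4 mm thick low walls 12 mm above this floor), z up. Rows are 54 mm apart, floor 16 mm above the table. Weights go end to end: room for 3 short, 3 medium or 2 long.
- row_long (a point): centre of the floor of the blue row of the tray, the row for the 76 mm weights. x runs along the row into the cabinet (the row is 204 mm long inside: x from -102 to +102), y across it (50 mm wide inside, 4 mm thick low walls 12 mm above this floor), z up. Rows are 54 mm apart, floor 16 mm above the table. Weights go end to end: room for 3 short, 3 medium or 2 long.
- tray (a joint): how far the tray is pulled out of the cabinet, m: 0 = fully home, front flush with the cabinet; 0.235 = fully out; starts about 0.23 out, all rows clear of the cabinet from above.
- tray_front (a point): middle of the top edge of the tray's upright front panel (outer face; panel 166 mm wide, 45 high, 8 thick, top 57 mm above the table). Axes as the rows: push along +x to send the tray home.
- door (a joint): door angle, rad: 0 = shut and seated on its catch, grows as it opens, about 1.6 to 1.9 at the start. A sprung roller catch resists over the last 0.08 rad (about 6 N at mid-door), then snaps in.
- door_hinge (a point): top of the hinge axis of the blue door (vertical axis), 76 mm above the table, at the front corner of the cabinet that is far from the robot. Site turns with the door: its y runs along the door to the free edge, its -x is the door's outer face, 12 mm out from the axis.
- door_edge (a point): middle of the top of the door's free edge, 236 mm from the hinge. The door is 74 mm high, bottom 2 mm above the table, 12 thick; a small pull at 212 mm from the hinge stands 18 mm off the outer face.
- cabinet: fixed low white cabinet, 240 deep (x), 250 wide (y), 76 high; origin centre of the underside; its open front is the face at x = -120 mm, which looks roughly to the robot's right (world -y). The tray slides out of the front to -x; the door hangs at its y = -118 mm front corner and closes over the front.
- iron: steam iron on the table, bystander, about 200 x 100 x 130; origin centre of underside
- thread_cone: green cone of thread, bystander, 60 wide, 115 high; origin centre of underside
- pincushion: red round pincushion, bystander, 80 wide, 40 high; origin centre of underside
There are look-alikes about, which are no part of the job. Leave any green or pink look-alike of the medium_c alone. Leave any pink look-alike of the short_b alone.

How it is judged:
By the outcome, as a careful person would: the job done as asked, in the order asked, and still so for the second after the job is handed in, with the robot touching nothing.
Of short_a, short_b, short_c, medium_a, medium_b, medium_c, long_a, long_b only 6 to 8 are there at a start; the rules pass over those that are not, and their reading is None.
At some moment in a run one of short_a, short_b, short_c, medium_a, medium_b, medium_c, long_a, long_b may be knocked a few centimetres aside while the robot is not near it.
Once in a run the grip may slacken for a moment while it holds something.
It also fails if it takes over 210 s, if anything falls off the work surface, if the arm or the gripper's body presses on something with over 40 N, if the wrist force passes 120 N, or if a joint passes its speed limit or range.

## Working session

There is one attempt and no reset: what is moved stays moved. The work goes in short steps, Python scripts to look and compute and a tool call to move; the robot and the scene stay as the last step left them, time stands still between calls to the robot, and variables do not carry over. Pictures are saved under pics/ and viewed, at most 17 in all, crops included, and the job is handed in when it is done.

Besides the shell and the picture viewer there is one more tool, called after "Request:" as a command line: name --argument value ..., lists and objects as JSON in quotes. servo_tool: Moves the arm, as the interface text tells. Its arguments: {"type":"object","properties":{"commands":{"type":"array","items":{"type":"number"}}},"required":["commands"]}

```bash
mkdir -p pics; cat > h.py <<'E'
import numpy as np, cv2
from bench import robot, snapshot, close_job, spotter
from scipy.spatial.transform import Rotation as R
def toolT():
    o=robot.get_obs(); T=np.eye(4); T[:3,:3]=R.from_euler('xyz',o['ee_rot']).as_matrix(); T[:3,3]=o['tool_pos']; return T
def snap(name):
    T=toolT(); p=snapshot(name)
    p['E']=T@p['hand_eye'] if name=='wrist' else p['extrinsics']
    return p
def ray(p,uv,z):
    K=p['camera_matrix']; d=p['E'][:3,:3]@np.linalg.solve(K,np.array([uv[0],uv[1],1.0])); o=p['E'][:3,3]
    return o+d*(z-o[2])/d[2]
def proj(p,X):
    c=np.linalg.inv(p['E'])@np.append(X,1); u=p['camera_matrix']@c[:3]; return u[:2]/u[2]
E
python3 - <<'E'
from h import *
o=robot.get_obs(); print(o, robot.tips_ahead)
for n in ['scene','top']:
    p=snap(n); cv2.imwrite(f'pics/{n}0.png',p['img']); print(n,p['camera_matrix'],p['E'])
E
```

```text
{'time': 0.0, 'joint_positions': array([-1.44108539e+00,  8.79286231e-02,  1.37221992e+00, -1.30223640e-05,
        1.68360216e+00, -1.03087259e-01]), 'qvel': array([ 2.18190211e-05,  4.41750775e-04, -1.00554270e-04,  3.60890031e-04,
        1.11752671e-03,  3.35759766e-04]), 'joint_torque': array([ 2.13094521e-03, -3.40180206e+01, -3.02424502e+01,  7.20780529e-02,
        3.28396645e-02, -1.70617800e-04]), 'tool_pos': array([ 0.12680609, -0.53457289,  0.18053607]), 'ee_rot': array([-3.13944473e+00, -2.09198897e-04,  2.32796523e-01]), 'wrist_force': array([-0.31742456,  0.56478175, -0.53370495]), 'wrist_torque': array([-0.02021286, -0.01707574,  0.05649399]), 'finger_force': 0.0, 'width': 0.09423633901859244} 0.011
scene [[489.62655413   0.         283.39667483]
 [  0.         489.62655413 217.11318539]
 [  0.           0.           1.        ]] [[ 0.84249413  0.45207107 -0.29297676  0.89492835]
 [ 0.53863779 -0.69829181  0.47144234 -0.6113378 ]
 [ 0.00854217 -0.55499576 -0.83180931  1.0681327 ]
 [ 0.          0.          0.          1.        ]]
top [[418.60822297   0.         271.39354614]
 [  0.         418.60822297 214.89730333]
 [  0.           0.           1.        ]] [[ 0.00663865 -0.98207199  0.18838932  0.37273257]
 [-0.99985099 -0.00351685  0.01690043 -0.07477748]
 [-0.0159349  -0.18847344 -0.981949    1.05070876]
 [ 0.          0.          0.          1.        ]]
```

```bash
python3 - <<'E'
import cv2
for n in ['scene','top']:
    im=cv2.imread(f'pics/{n}0.png'); cv2.imwrite(f'pics/{n}0b.png',cv2.resize(im,(800,600),interpolation=cv2.INTER_CUBIC))
E
```

```text
(no output)
```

View pics/scene0b.png

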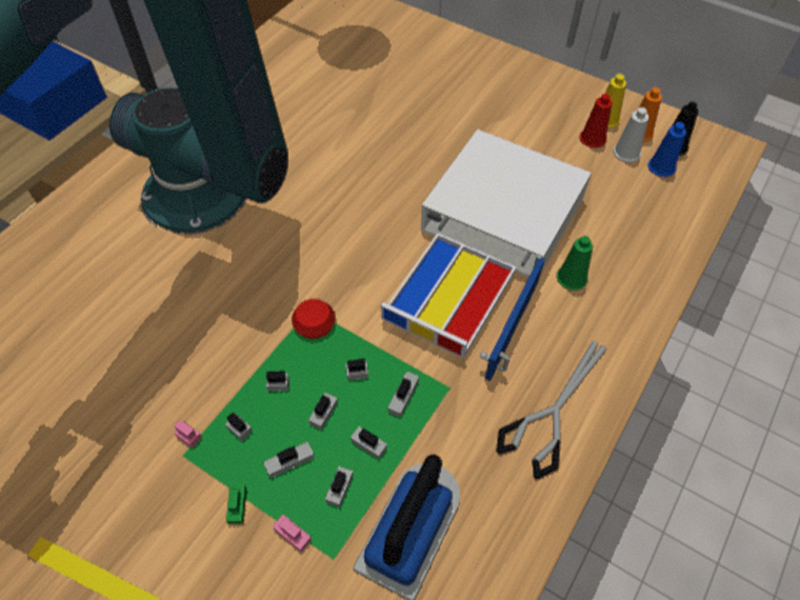

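View pics/top0b.png

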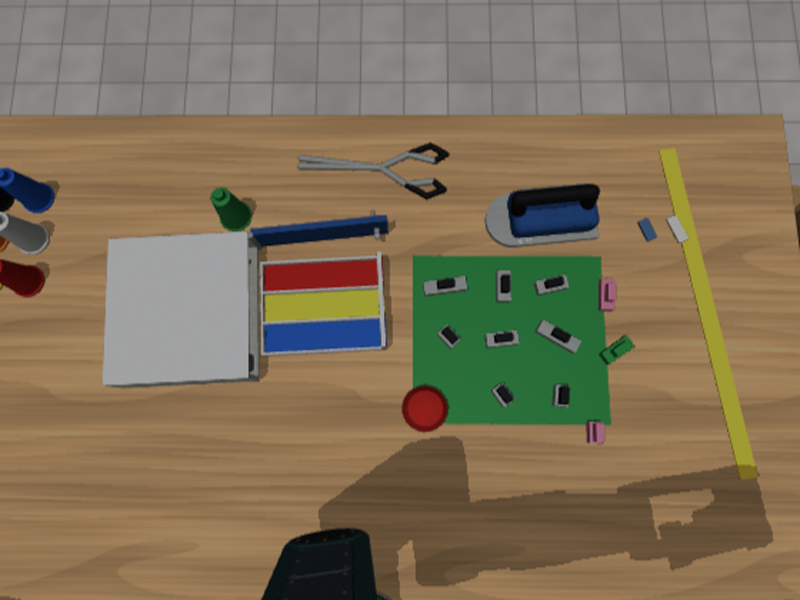

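All eight weights show, lying in view of both cameras. In the top view (800x600) the shorts are at (450,336), (503,395) and (562,395), the mediums at (505,286), (552,284) and (502,338), and the longs at (445,285) and (560,336). The tray's rows run red, yellow, blue from far to near. The green and pink look-alikes lie on the right-hand edge of the mat.

```bash
cat >> h.py <<'E'
from scipy.optimize import minimize
L={'s':.036,'m':.056,'l':.076}
def boxpts(l,w,z0,z1): return np.array([[sx*l/2,sy*w/2,z] for sx in(-1,1) for sy in(-1,1) for z in(z0,z1)])
def sil(p,x,y,a,l,z,shape=(420,560),S=4):
    m=np.zeros((shape[0],shape[1]),np.uint8); c,s=np.cos(a),np.sin(a)
    for B in (boxpts(l,.024,0,.018),boxpts(.030,.014,.018,.038)):
        P=B.copy(); P[:,0]=x+c*B[:,0]-s*B[:,1]; P[:,1]=y+s*B[:,0]+c*B[:,1]; P[:,2]+=z
        uv=np.array([proj(p,q) for q in P]); h=cv2.convexHull(np.round(uv*16).astype(np.int32)); cv2.fillConvexPoly(m,h,255,cv2.LINE_AA,4)
    return m/255.
def nongreen(p,hull_w=None):
    hsv=cv2.cvtColor(p['img'],cv2.COLOR_BGR2HSV)
    return ((hsv[...,1]<90)|(hsv[...,2]<25))
def weights(p,region=None):
    """blobs on mat in top picture -> list (kind,x,y,yaw,iou)"""
    hsv=cv2.cvtColor(p['img'],cv2.COLOR_BGR2HSV)
    g=cv2.inRange(hsv,(40,100,30),(80,255,255))
    g=cv2.morphologyEx(g,cv2.MORPH_OPEN,np.ones((3,3)))
    n,lb,st,ce=cv2.connectedComponentsWithStats(g); k=1+np.argmax(st[1:,4])
    cs=cv2.findNonZero((lb==k).astype(np.uint8)); hull=cv2.convexHull(cs)
    m=np.zeros(g.shape,np.uint8); cv2.fillConvexPoly(m,hull,1)
    b=((m>0)&(cv2.inRange(hsv,(36,90,20),(84,255,255))==0)).astype(np.uint8)
    n,lb,st,ce=cv2.connectedComponentsWithStats(b); out=[]
    for i in range(1,n):
        if not 60<st[i,4]<900: continue
        mk=(lb==i); sat=np.median(hsv[...,1][mk])
        if sat>110: continue
        out.append(fit(p,mk.astype(float),ce[i])+(st[i,4],))
    return out
def fit(p,mk,ce,z=0.0):
    X=ray(p,ce,z+.015); ys,xs=np.nonzero(mk); c=np.cov(np.array([ray(p,(u,v),z+.015)[:2] for u,v in zip(xs,ys)]).T)
    w,V=np.linalg.eigh(c); a0=np.arctan2(V[1,1],V[0,1]); best=None
    for kd,l in L.items():
        def f(q):
            s=sil(p,X[0]+q[0]*.01,X[1]+q[1]*.01,a0+q[2]*.3,l,z); return 1-np.minimum(s,mk).sum()/np.maximum(s,mk).sum()
        for d in (0,np.pi/2) if kd=='s' else (0,):
            r=minimize(f,[0,0,d/.3],method='Nelder-Mead',options=dict(initial_simplex=np.array([[0,0,d/.3],[.5,0,d/.3],[0,.5,d/.3],[0,0,d/.3+.7]]),maxiter=80,xatol=.01,fatol=1e-4))
            if best is None or r.fun<best[0]: best=(r.fun,kd,X[0]+r.x[0]*.01,X[1]+r.x[1]*.01,a0+r.x[2]*.3)
    a=(best[4]+np.pi/2)%np.pi-np.pi/2
    return best[1],round(best[2],4),round(best[3],4),round(np.degrees(a),1),round(1-best[0],2)
E
python3 - <<'E'
from h import *
ps={n:snap(n) for n in('top','scene')}
for n,p in ps.items():
    print(n)
    for w in sorted(weights(p)): print(w)
for n,p in ps.items():
    hsv=cv2.cvtColor(p['img'],cv2.COLOR_BGR2HSV)
    for nm in ['row_short','row_medium','row_long','tray_front','cabinet','iron','door']:
        r=spotter.trace(nm,p); print(n,nm,[(round(x['conf'],2),x['box']) for x in r[:2]])
    # row colours via hue near known place
    for col,(lo,hi) in dict(red=((0,150,80),(8,255,255)),yel=((22,150,80),(35,255,255)),blu=((105,150,80),(125,255,255))).items():
        b=cv2.inRange(hsv,lo,hi); k,lb,st,ce=cv2.connectedComponentsWithStats(b)
        for i in np.argsort(-st[1:,4])[:4]+1:
            mk=(lb==i).astype(np.uint8); bp=cv2.boxPoints(cv2.minAreaRect(cv2.findNonZero(mk)))
            print(n,col,st[i,4],ray(p,ce[i],.016)[:2].round(3),[ray(p,c,.016)[:2].round(3).tolist() for c in bp])
E
```

```text
top
('l', np.float64(0.5217), np.float64(-0.3539), np.float64(59.1), np.float64(0.79), np.int32(332))
('l', np.float64(0.6126), np.float64(-0.1571), np.float64(-79.6), np.float64(0.78), np.int32(298))
('m', np.float64(0.5173), np.float64(-0.2556), np.float64(-81.4), np.float64(0.81), np.int32(237))
('m', np.float64(0.613), np.float64(-0.2619), np.float64(-1.9), np.float64(0.82), np.int32(240))
('m', np.float64(0.6147), np.float64(-0.3465), np.float64(-72.7), np.float64(0.78), np.int32(228))
('s', np.float64(0.3703), np.float64(-0.3979), np.float64(-59.1), np.float64(0.17), np.int32(79))
('s', np.float64(0.4199), np.float64(-0.2547), np.float64(40.7), np.float64(0.8), np.int32(161))
('s', np.float64(0.42), np.float64(-0.3535), np.float64(-2.2), np.float64(0.74), np.int32(163))
('s', np.float64(0.522), np.float64(-0.1641), np.float64(46.6), np.float64(0.8), np.int32(150))
scene
('l', np.float64(0.5199), np.float64(-0.3521), np.float64(60.8), np.float64(0.85), np.int32(452))
('l', np.float64(0.6095), np.float64(-0.1544), np.float64(-79.7), np.float64(0.82), np.int32(338))
('m', np.float
[... 2999 characters left out ...]
-0.615], [0.504, -0.645]]
scene yel 938 [0.57  0.071] [[0.552, -0.014], [0.538, 0.171], [0.587, 0.165], [0.597, -0.018]]
scene yel 299 [0.615 0.735] [[0.564, 0.802], [0.598, 0.824], [0.669, 0.655], [0.637, 0.634]]
scene yel 109 [ 0.571 -0.036] [[0.55, -0.047], [0.546, -0.029], [0.594, -0.025], [0.598, -0.043]]
scene blu 1610 [ 0.741 -0.344] [[0.705, -0.417], [0.687, -0.265], [0.77, -0.258], [0.782, -0.408]]
scene blu 1166 [-0.533  0.089] [[-0.558, -0.012], [-0.623, 0.213], [-0.482, 0.176], [-0.429, -0.038]]
scene blu 880 [0.515 0.068] [[0.498, -0.017], [0.485, 0.168], [0.531, 0.161], [0.542, -0.021]]
scene blu 438 [0.779 0.637] [[0.755, 0.565], [0.754, 0.744], [0.809, 0.729], [0.807, 0.553]]
```

Both cameras agree to about 3 mm on the weights. The yellow row's centre is at about (0.573, 0.062) and the rows run at about 93.5°. Next I'll write a planner that prints the shifts for each call.

```bash
cat >> h.py <<'E'
ROW={'s':(.627,.065),'m':(.573,.062),'l':(.519,.059)}; U=np.array([np.cos(np.radians(93.5)),np.sin(np.radians(93.5))])
def slot(k,x): return tuple(np.array(ROW[k])+U*x)
def down(x,y,z,phi):
    T=np.eye(4); T[:3,:3]=R.from_euler('xyz',[180,0,phi],degrees=True).as_matrix(); T[:3,3]=x,y,z; return T
def plan(*calls,start=None):
    """each call: list of (x,y,z,phi); prints deltas relative to the pose at call begin"""
    T=toolT() if start is None else down(*start)
    for c in calls:
        for w in c:
            D=np.linalg.inv(T)@down(*w); rv=R.from_matrix(D[:3,:3]).as_rotvec(degrees=True)
            print(np.round(D[:3,3],4).tolist(),np.round(rv,1).tolist())
        print('--'); T=down(*c[-1])
def status():
    o=robot.get_obs(); print('t',round(o['time'],2),o['tool_pos'].round(4),np.degrees(o['ee_rot']).round(1),'w',round(o['width'],4),'ff',round(o['finger_force'],1),'F',o['wrist_force'].round(1))
def cycle(pick,k,x,zp=.032,zt=.0495,H=.11):
    px,py,pf=pick; sx,sy=slot(k,x)
    plan([(px,py,H,pf)],[(px,py,zp,pf),(px,py,H,pf)],[(sx,sy,H,93.5)],[(sx,sy,zt,93.5),(sx,sy,H,93.5)])
E
python3 - <<'E'
from h import *
status(); cycle((.419,-.3525,-6),'s',55)
cycle((.419,-.3525,-6),'s',.055)
p=[snap('top'),snap('scene')]
for q in p:
    hsv=cv2.cvtColor(q['img'],cv2.COLOR_BGR2HSV); r=spotter.trace('iron',q)[0]; b=(hsv[...,2]<45)&r['region']
    ys,xs=np.nonzero(b); print('iron handle',ray(q,(xs.mean(),ys.mean()),.115).round(3), [ray(q,c,.115).round(3).tolist() for c in cv2.boxPoints(cv2.minAreaRect(cv2.findNonZero(b.astype(np.uint8))))])
E
```

```text
t 0.9 [ 0.1269 -0.5352  0.1817] [180.    0.   13.3] w 0.0935 ff 0.0 F [-0.5 -0.1 -0.4]
[0.3264, -0.1104, 0.0717] [0.0, 0.0, 19.3]
--
[0.0, 0.0, 0.078] [0.0, 0.0, -0.0]
[0.0, 0.0, 0.0] [0.0, 0.0, -0.0]
--
[-8.9144, -54.6827, -0.0] [0.0, 0.0, -99.5]
--
[0.0, -0.0, 0.0605] [0.0, -0.0, 0.0]
[0.0, -0.0, 0.0] [0.0, -0.0, 0.0]
--
[0.3264, -0.1104, 0.0717] [0.0, 0.0, 19.3]
--
[0.0, 0.0, 0.078] [0.0, 0.0, -0.0]
[0.0, 0.0, 0.0] [0.0, 0.0, -0.0]
--
[0.1541, -0.4912, -0.0] [0.0, 0.0, -99.5]
--
[0.0, 0.0, 0.0605] [0.0, -0.0, 0.0]
[0.0, 0.0, 0.0] [0.0, -0.0, 0.0]
--
iron handle [ 0.732 -0.328  0.115] [[0.746, -0.253, 0.115], [0.762, -0.404, 0.115], [0.684, -0.407, 0.115], [0.668, -0.258, 0.115]]
iron handle [ 0.635 -0.289  0.115] [[0.621, -0.296, 0.115], [0.62, -0.282, 0.115], [0.648, -0.281, 0.115], [0.649, -0.296, 0.115]]
```

Request:
servo_tool --commands '[0.3264, -0.1104, 0.0717, 0, 0, 19.3, 0.05, 0.3264, -0.1104, 0.0717, 0, 0, 19.3, 0.05, 0.3264, -0.1104, 0.0717, 0, 0, 19.3, 0.05, 0.3264, -0.1104, 0.0717, 0, 0, 19.3, 0.05, 0.3264, -0.1104, 0.0717, 0, 0, 19.3, 0.05, 0.3264, -0.1104, 0.0717, 0, 0, 19.3, 0.05, 0.3264, -0.1104, 0.0717, 0, 0, 19.3, 0.05, 0.3264, -0.1104, 0.0717, 0, 0, 19.3, 0.05, 0.3264, -0.1104, 0.0717, 0, 0, 19.3, 0.05]'

```text
time: 2.22
tool_pos: [0.4182, -0.3536, 0.1105]
ee_rot: [3.141, -0.0, -0.106]
wrist_force: [-0.2, 0.7, -0.1]
width: 0.0499
finger_force: 0.0
```

```bash
python3 - <<'E'
from h import *
status(); p=snap('wrist'); im=p['img'].copy()
print(p['camera_matrix'][0,0])
for x,y in [(.419,-.3525)]:
    for s in (1,-1):
        c=np.radians(-6); print(proj(p,(x+s*.015*np.cos(c),y+s*.015*np.sin(c),.038)))
ct,_=cv2.findContours((sil(p,.419,-.3525,np.radians(-6),.036,0)>.5).astype(np.uint8),0,1); cv2.drawContours(im,ct,-1,(0,0,255),1)
cv2.imwrite('pics/w1.png',im); print(weights(p))
E
```

```text
t 2.23 [ 0.4182 -0.3536  0.1105] [179.9  -0.   -6.1] w 0.0499 ff 0.0 F [-0.2  0.7 -0.1]
317.51234829743623
[275.61595234 190.76635741]
[275.68601966 223.28214802]
[('s', np.float64(0.6219), np.float64(-0.1791), np.float64(13.1), np.float64(0.35), np.int32(490)), ('s', np.float64(0.3791), np.float64(-0.2911), np.float64(-38.7), np.float64(0.37), np.int32(432)), ('s', np.float64(0.372), np.float64(-0.4083), np.float64(28.7), np.float64(0.14), np.int32(162))]
```

View pics/w1.png

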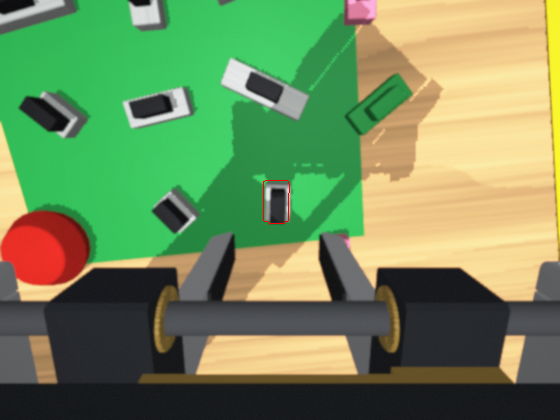

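The wrist picture shows the short weight at (276,202), inside the predicted outline and aligned with the fingers. Now I'll pick it.

Request:
servo_tool --commands '[0.001, -0.001, 0.078, 0, 0, 0, 0.05, 0.001, -0.001, 0.078, 0, 0, 0, 0.05, 0.001, -0.001, 0.078, 0, 0, 0, 0.05, 0.001, -0.001, 0.078, 0, 0, 0, 0.0, 0.001, -0.001, 0.078, 0, 0, 0, 0.0, 0.001, -0.001, 0.078, 0, 0, 0, 0.0, 0.001, -0.001, 0.078, 0, 0, 0, 0.0, 0.001, -0.001, 0.0, 0, 0, 0, 0.0, 0.001, -0.001, 0.0, 0, 0, 0, 0.0]'

```text
time: 3.4
tool_pos: [0.4221, -0.3535, 0.1148]
ee_rot: [3.136, -0.006, -0.104]
wrist_force: [1.3, -0.6, 0.2]
width: 0.0005
finger_force: 0.0
```

```bash
python3 - <<'E'
from h import *
status(); s=slot('s',.055); plan([(*s,.11,93.5)],[(*s,.0495,93.5),(*s,.11,93.5)])
E
```

```text
t 3.4 [ 0.4221 -0.3535  0.1148] [179.7  -0.4  -6. ] w 0.0005 ff 0.0 F [ 1.3 -0.6  0.2]
[0.1514, -0.4917, 0.0031] [0.6, -0.0, -99.5]
--
[0.0, 0.0, 0.0605] [0.0, -0.0, 0.0]
[0.0, 0.0, 0.0] [0.0, -0.0, 0.0]
--
```

It closed on nothing, so I'll look.

```bash
python3 - <<'E'
from h import *
status(); p=snap('wrist'); im=p['img'].copy()
for z in (0,.0):
  ct,_=cv2.findContours((sil(p,.419,-.3525,np.radians(-6),.036,0)>.5).astype(np.uint8),0,1); cv2.drawContours(im,ct,-1,(0,0,255),1)
T=toolT()
for d in (0,.011): print('tool pt',proj(p,(T@[0,0,d,1])[:3]))
print(p['hand_eye'].round(3))
cv2.imwrite('pics/w2.png',im)
for w in sorted(weights(snap('top'))): print([str(x) for x in w])
E
```

```text
t 3.4 [ 0.4221 -0.3535  0.1148] [179.7  -0.4  -6. ] w 0.0005 ff 0.0 F [ 1.3 -0.6  0.2]
tool pt [277.42705329 233.87217715]
tool pt [277.40277123 228.8652726 ]
[[-0.    -0.971 -0.237  0.069]
 [ 1.    -0.    -0.001 -0.   ]
 [ 0.001 -0.237  0.971 -0.204]
 [ 0.     0.     0.     1.   ]]
['l', '0.5228', '-0.3542', '59.4', '0.8', '334']
['l', '0.6126', '-0.1571', '-79.6', '0.78', '298']
['m', '0.5173', '-0.2556', '-81.4', '0.81', '237']
['m', '0.6115', '-0.2615', '-3.8', '0.83', '242']
['m', '0.615', '-0.347', '-73.3', '0.79', '232']
['s', '0.4199', '-0.2547', '40.7', '0.8', '161']
['s', '0.522', '-0.1641', '46.6', '0.8', '150']
['s', '0.5941', '-0.4327', '-29.0', '0.29', '83']
```

View pics/w2.png

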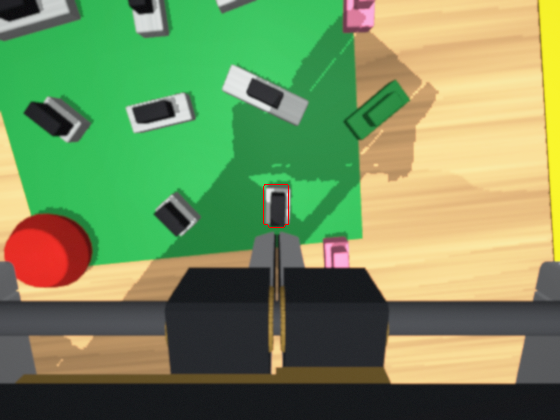

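The weight hasn't moved, at (277,205). I'll step through the descent and closing separately to see the cause.

Request:
servo_tool --commands '[-0.003, 0.0, 0.083, 0.6, 0, 0, 0.05, -0.003, 0.0, 0.083, 0.6, 0, 0, 0.05, -0.003, 0.0, 0.083, 0.6, 0, 0, 0.05, -0.003, 0.0, 0.083, 0.6, 0, 0, 0.05]'

```text
time: 4.0
tool_pos: [0.4174, -0.3515, 0.0273]
ee_rot: [-3.132, -0.0, -0.104]
wrist_force: [-0.1, -0.3, 0.4]
width: 0.037
finger_force: 0.0
```

Request:
servo_tool --commands '[0, 0, 0, 0, 0, 0, 0.0, 0, 0, 0, 0, 0, 0, 0.0, 0, 0, 0, 0, 0, 0, 0.0]'

```text
time: 4.38
tool_pos: [0.4175, -0.3516, 0.0277]
ee_rot: [-3.132, -0.001, -0.104]
wrist_force: [-0.2, 0.4, -0.4]
width: 0.0141
finger_force: 0.0
```

Request:
servo_tool --commands '[0, 0, -0.003, -0.5, 0, 0, 0.0, 0, 0, -0.003, -0.5, 0, 0, 0.0, 0, 0, -0.003, -0.5, 0, 0, 0.0]'

```text
time: 4.75
tool_pos: [0.4172, -0.3513, 0.0301]
ee_rot: [-3.14, -0.0, -0.104]
wrist_force: [0.5, 0.7, -0.3]
width: 0.0002
finger_force: 0.0
```

Request:
servo_tool --commands '[0, 0, -0.08, 0, 0, 0, 0, 0, 0, -0.08, 0, 0, 0, 0, 0, 0, -0.08, 0, 0, 0, 0, 0, 0, -0.08, 0, 0, 0, 0]'

```text
time: 5.25
tool_pos: [0.4163, -0.3507, 0.108]
ee_rot: [-3.138, 0.002, -0.104]
wrist_force: [0.3, -0.2, -0.6]
width: 0.0003
finger_force: 0.0
```

```bash
python3 - <<'E'
from h import *
status(); s=slot('s',.055); plan([(*s,.11,93.5)],[(*s,.0495,93.5),(*s,.11,93.5)])
E
```

```text
t 5.25 [ 0.4163 -0.3507  0.108 ] [-1.798e+02  1.000e-01 -6.000e+00] w 0.0003 ff 0.0 F [ 0.3 -0.2 -0.6]
[0.1573, -0.4896, -0.0005] [-0.3, -0.1, -99.5]
--
[0.0, 0.0, 0.0605] [0.0, -0.0, 0.0]
[0.0, 0.0, 0.0] [0.0, -0.0, 0.0]
--
```

Still nothing between the fingers. I'll lower again with the jaws open and look from there.

Request:
servo_tool --commands '[0, 0, 0.078, 0, 0, 0, 0.05, 0, 0, 0.078, 0, 0, 0, 0.05, 0, 0, 0.078, 0, 0, 0, 0.05, 0, 0, 0.078, 0, 0, 0, 0.05, 0, 0, 0.078, 0, 0, 0, 0.05]'

```text
time: 5.88
tool_pos: [0.4183, -0.3525, 0.0342]
ee_rot: [3.141, -0.003, -0.104]
wrist_force: [0.1, -0.2, -0.4]
width: 0.0467
finger_force: 0.0
```

```bash
python3 - <<'E'
from h import *
status(); p=snap('wrist'); q=snap('scene'); T=toolT()
im=p['img'].copy()
ct,_=cv2.findContours((sil(p,.419,-.3525,np.radians(-6),.036,0)>.5).astype(np.uint8),0,1); cv2.drawContours(im,ct,-1,(0,0,255),1)
for d in(0,.011): cv2.circle(im,tuple(int(v) for v in proj(p,(T@[0,0,d,1])[:3])),3,(255,0,255),1)
u,v=proj(q,(.419,-.3525,.03)).astype(int); c=q['img'][v-50:v+50,u-60:u+60]
print(u,v)
c=cv2.resize(c,(504,420),interpolation=cv2.INTER_CUBIC)
cv2.imwrite('pics/w3.png',cv2.resize(np.hstack([im,c]),(800,316)))
E
```

```text
t 5.88 [ 0.4183 -0.3525  0.0342] [179.9  -0.2  -6. ] w 0.0467 ff 0.0 F [ 0.1 -0.2 -0.4]
165 295
```

View pics/w3.png

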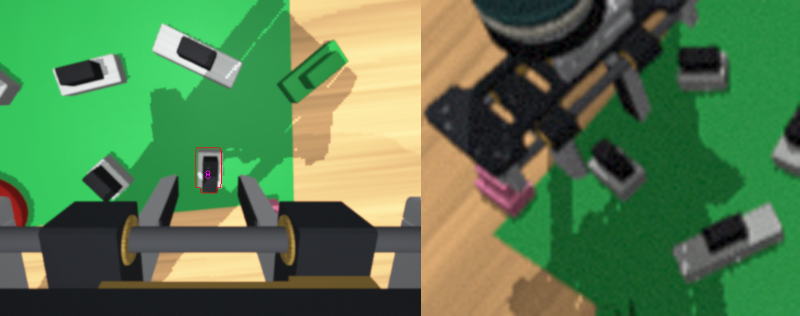

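The predicted TCP (magenta) falls on the rib at (208,175). The fingertips at (170,180) and (245,180) look to end above it, though, so the tips seem to stand higher than the figure given. I'll feel downward in small steps with the jaws clear of the bar.

Request:
servo_tool --commands '[0, 0, 0.003, 0, 0, 0, 0.05, 0, 0, 0.006, 0, 0, 0, 0.05, 0, 0, 0.009, 0, 0, 0, 0.05, 0, 0, 0.009, 0, 0, 0, 0.05]'

```text
time: 6.48
tool_pos: [0.4168, -0.351, 0.0224]
ee_rot: [-3.139, 0.001, -0.104]
wrist_force: [0.1, 0.3, -0.5]
width: 0.0503
finger_force: 0.0
```

Request:
servo_tool --commands '[0, 0, 0.003, 0, 0, 0, 0.05, 0, 0, 0.005, 0, 0, 0, 0.05, 0, 0, 0.005, 0, 0, 0, 0.05]'

```text
time: 6.85
tool_pos: [0.417, -0.3512, 0.0177]
ee_rot: [-3.14, 0.0, -0.104]
wrist_force: [0.4, -0.1, -0.5]
width: 0.05
finger_force: 0.0
```

```bash
python3 - <<'E'
from h import *
status(); p=snap('wrist'); q=snap('scene')
u,v=165,295; c=q['img'][v-40:v+40,u-40:u+40]
cv2.imwrite('pics/w4.png',np.hstack([p['img'][120:320,130:430],cv2.resize(c,(400,400),interpolation=cv2.INTER_CUBIC)[:200],cv2.resize(c,(400,400),interpolation=cv2.INTER_CUBIC)[200:]])[:, :300] if 0 else np.hstack([cv2.resize(p['img'][120:320,130:430],(400,267)),cv2.resize(c,(267,267),interpolation=cv2.INTER_CUBIC)]))
E
```

```text
t 6.85 [ 0.417  -0.3512  0.0177] [-179.9    0.    -6. ] w 0.05 ff 0.0 F [ 0.4 -0.1 -0.5]
```

View pics/w4.png

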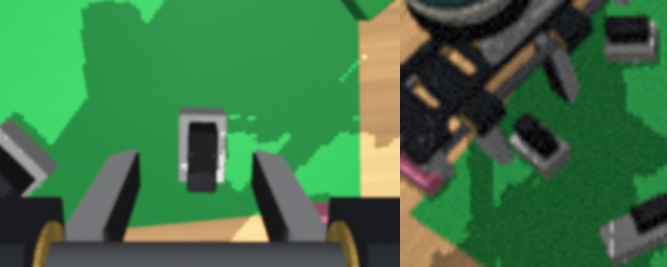

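The tips measured from the picture (inner faces 85 px apart for 50 mm) lie about 26 mm behind the reported TCP. That makes them now at about z = 0.044, just over the rib top. I'll go 20 mm lower and close.

Request:
servo_tool --commands '[0.001, 0, 0.005, 0, 0, 0, 0.035, 0.001, 0, 0.01, 0, 0, 0, 0.035, 0.001, 0, 0.015, 0, 0, 0, 0.035, 0.001, 0, 0.02, 0, 0, 0, 0.035, 0.001, 0, 0.02, 0, 0, 0, 0.035]'

```text
time: 7.58
tool_pos: [0.4177, -0.351, -0.0028]
ee_rot: [-3.139, 0.001, -0.104]
wrist_force: [-0.3, 0.4, 0.3]
width: 0.0354
finger_force: 0.0
```

Request:
servo_tool --commands '[0, 0, 0, 0, 0, 0, 0, 0, 0, 0, 0, 0, 0, 0, 0, 0, 0, 0, 0, 0, 0, 0, 0, 0, 0, 0, 0, 0, 0, 0, 0, 0, 0, 0, 0]'

```text
time: 8.2
tool_pos: [0.4184, -0.3518, -0.0016]
ee_rot: [-3.141, -0.001, -0.104]
wrist_force: [0.4, -1.6, 1.7]
width: 0.0136
finger_force: 30.0
```

It holds with 30 N. The working heights are now known: pick at TCP z ≈ -0.004, place at ≈ +0.0145, travel at 0.08.

```bash
python3 - <<'E'
from h import *
status(); s=slot('s',.055); plan([(.418,-.352,.08,-6),(*s,.08,93.5)],[(*s,.0155,93.5),(*s,.08,93.5)])
E
```

```text
t 8.2 [ 0.4184 -0.3518 -0.0016] [-180.   -0.   -6.] w 0.0136 ff 30.0 F [ 0.4 -1.6  1.7]
[-0.0003, 0.0002, -0.0816] [-0.0, -0.0, 0.0]
[0.1552, -0.4905, -0.0811] [0.0, -0.1, -99.5]
--
[0.0, 0.0, 0.0645] [0.0, -0.0, 0.0]
[0.0, 0.0, 0.0] [0.0, -0.0, 0.0]
--
```

Request:
servo_tool --commands '[0, 0, -0.0816, 0, 0, 0, 0, 0, 0, -0.0816, 0, 0, 0, 0, 0.1552, -0.4905, -0.0811, 0, 0, -99.5, 0, 0.1552, -0.4905, -0.0811, 0, 0, -99.5, 0, 0.1552, -0.4905, -0.0811, 0, 0, -99.5, 0, 0.1552, -0.4905, -0.0811, 0, 0, -99.5, 0, 0.1552, -0.4905, -0.0811, 0, 0, -99.5, 0, 0.1552, -0.4905, -0.0811, 0, 0, -99.5, 0, 0.1552, -0.4905, -0.0811, 0, 0, -99.5, 0, 0.1552, -0.4905, -0.0811, 0, 0, -99.5, 0]'

```text
time: 9.45
tool_pos: [0.6174, 0.1091, 0.0791]
ee_rot: [-3.14, -0.001, 1.402]
wrist_force: [1.5, 0.7, -2.0]
width: 0.0136
finger_force: 30.0
```

```bash
python3 - <<'E'
from h import *
status(); s=slot('s',.055); plan([(*s,.08,93.5),(*s,.0155,93.5)])
E
```

```text
t 9.45 [0.6174 0.1091 0.0791] [-1.799e+02 -1.000e-01  8.030e+01] w 0.0136 ff 30.0 F [ 1.5  0.7 -2. ]
[0.0117, 0.0043, -0.0009] [-0.1, -0.1, -13.2]
[0.0116, 0.0044, 0.0636] [-0.1, -0.1, -13.2]
--
```

Request:
servo_tool --commands '[0.0117, 0.0043, 0, 0, 0, -13.2, 0, 0.0117, 0.0043, 0, 0, 0, -13.2, 0, 0.0117, 0.0043, 0.045, 0, 0, -13.2, 0, 0.0117, 0.0043, 0.064, 0, 0, -13.2, 0, 0.0117, 0.0043, 0.064, 0, 0, -13.2, 0, 0.0117, 0.0043, 0.064, 0, 0, -13.2, 0]'

```text
time: 10.2
tool_pos: [0.6238, 0.1178, 0.0157]
ee_rot: [-3.141, -0.002, 1.626]
wrist_force: [-0.5, -0.1, -0.7]
width: 0.0138
finger_force: 30.0
```

```bash
python3 - <<'E'
from h import *
status(); p=snap('wrist'); q=snap('scene')
u,v=proj(q,(.62,.06,.03)).astype(int); c=q['img'][v-60:v+60,u-60:u+60]
cv2.imwrite('pics/w5.png',np.hstack([cv2.resize(p['img'],(400,300)),cv2.resize(c,(300,300),interpolation=cv2.INTER_CUBIC)]))
E
```

```text
t 10.2 [0.6238 0.1178 0.0157] [-1.80e+02 -1.00e-01  9.32e+01] w 0.0138 ff 30.0 F [-0.5 -0.1 -0.7]
```

View pics/w5.png

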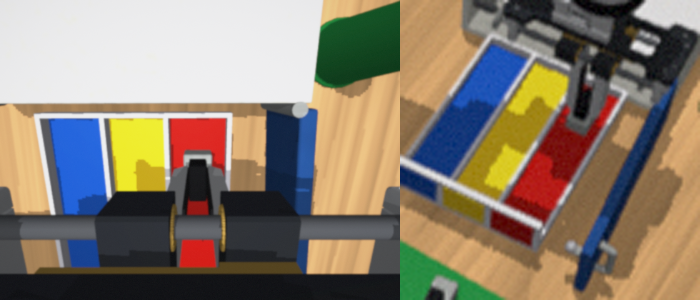

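The picture shows the weight over the red row, parallel to the walls at about (197,165) and inboard of the far wall. Now I'll release it.

Request:
servo_tool --commands '[0, 0, 0.001, 0, 0, 0, 0.0, 0, 0, 0.001, 0, 0, 0, 0.04, 0, 0, 0.001, 0, 0, 0, 0.04, 0, 0, 0.001, 0, 0, 0, 0.04, 0, 0, -0.064, 0, 0, 0, 0.04, 0, 0, -0.064, 0, 0, 0, 0.04]'

```text
time: 11.05
tool_pos: [0.628, 0.1182, 0.0868]
ee_rot: [3.129, -0.002, 1.626]
wrist_force: [-0.4, 0.4, 0.5]
width: 0.0398
finger_force: 0.0
```

```bash
cat >> h.py <<'E'
def look():
    ps=[snap('top'),snap('scene')]
    for p,n in zip(ps,'ts'):
        print(n,*[f"{w[0]} {w[1]:.3f} {w[2]:.3f} {w[3]:.0f} q{w[4]:.2f} |" for w in sorted(weights(p)) if w[4]>.5])
    return ps
E
python3 - <<'E'
from h import *
status(); look()
print('P'); plan([(.419,-.254,.07,45)],[(.419,-.254,-.004,45),(.419,-.254,.08,45)])
E
```

```text
t 11.05 [0.628  0.1182 0.0868] [ 1.793e+02 -1.000e-01  9.320e+01] w 0.0398 ff 0.0 F [-0.4  0.4  0.5]
t l 0.522 -0.354 60 q0.79 | l 0.613 -0.157 -80 q0.78 | m 0.517 -0.255 -81 q0.81 | m 0.612 -0.261 -3 q0.84 | m 0.615 -0.347 -73 q0.80 | s 0.420 -0.255 41 q0.80 | s 0.522 -0.164 47 q0.80 |
s l 0.520 -0.352 61 q0.84 | l 0.610 -0.154 -80 q0.82 | m 0.515 -0.253 -79 q0.81 | m 0.610 -0.259 -6 q0.81 | m 0.612 -0.343 -76 q0.83 | s 0.419 -0.253 47 q0.76 | s 0.519 -0.161 42 q0.77 |
P
[-0.3599, -0.2264, 0.0103] [0.2, -0.2, 48.2]
--
[0.0, 0.0, 0.074] [0.0, 0.0, 0.0]
[0.0, 0.0, -0.01] [0.0, 0.0, 0.0]
--
```

Request:
servo_tool --commands '[-0.36, -0.2264, 0.0103, 0, 0, 48.2, 0.04, -0.36, -0.2264, 0.0103, 0, 0, 48.2, 0.04, -0.36, -0.2264, 0.0103, 0, 0, 48.2, 0.04, -0.36, -0.2264, 0.0103, 0, 0, 48.2, 0.04, -0.36, -0.2264, 0.0103, 0, 0, 48.2, 0.04, -0.36, -0.2264, 0.0103, 0, 0, 48.2, 0.04, -0.36, -0.2264, 0.0103, 0, 0, 48.2, 0.04, -0.36, -0.2264, 0.0103, 0, 0, 48.2, 0.04, -0.36, -0.2264, 0.0103, 0, 0, 48.2, 0.04]'

```text
time: 12.28
tool_pos: [0.4173, -0.2534, 0.0677]
ee_rot: [-3.138, -0.002, 0.785]
wrist_force: [0.7, 0.1, -0.3]
width: 0.0399
finger_force: 0.0
```

Request:
servo_tool --commands '[0, 0, 0.05, 0, 0, 0, 0.04, 0, 0, 0.074, 0, 0, 0, 0.04, 0, 0, 0.074, 0, 0, 0, 0.04, 0, 0, 0.074, 0, 0, 0, 0, 0, 0, 0.074, 0, 0, 0, 0, 0, 0, 0.074, 0, 0, 0, 0, 0, 0, 0.074, 0, 0, 0, 0, 0, 0, 0.074, 0, 0, 0, 0, 0, 0, 0.074, 0, 0, 0, 0]'

```text
time: 13.4
tool_pos: [0.4188, -0.2547, -0.0037]
ee_rot: [3.14, -0.002, 0.785]
wrist_force: [0.5, 0.5, 5.8]
width: 0.0137
finger_force: 30.0
```

```bash
cat >> h.py <<'E'
def place(k,x,off=.0185,phi=93.5):
    o=robot.get_obs(); status(); z=o['tool_pos'][2]; s=slot(k,x)
    plan([(*o['tool_pos'][:2],.08,np.degrees(o['ee_rot'][2])),(*s,.08,phi)],[(*s,z+off,phi),(*s,.08,phi)])
E
python3 - <<'E'
from h import *
place('s',0)
E
```

```text
t 13.4 [ 0.4188 -0.2547 -0.0037] [ 1.799e+02 -1.000e-01  4.500e+01] w 0.0137 ff 30.0 F [0.5 0.5 5.8]
[0.0002, 0.0001, -0.0837] [0.1, -0.1, -0.0]
[0.3734, -0.0789, -0.083] [0.1, -0.1, -48.5]
--
[0.0, 0.0, 0.0652] [0.0, -0.0, 0.0]
[0.0, 0.0, 0.0] [0.0, -0.0, 0.0]
--
```

Request:
servo_tool --commands '[0, 0, -0.0837, 0, 0, 0, 0, 0, 0, -0.0837, 0, 0, 0, 0, 0.3734, -0.0789, -0.083, 0, 0, -48.5, 0, 0.3734, -0.0789, -0.083, 0, 0, -48.5, 0, 0.3734, -0.0789, -0.083, 0, 0, -48.5, 0, 0.3734, -0.0789, -0.083, 0, 0, -48.5, 0, 0.3734, -0.0789, -0.083, 0, 0, -48.5, 0, 0.3734, -0.0789, -0.083, 0, 0, -48.5, 0, 0.3734, -0.0789, -0.083, 0, 0, -48.5, 0, 0.3734, -0.0789, -0.083, 0, 0, -48.5, 0]'

```text
time: 14.65
tool_pos: [0.6254, 0.0654, 0.0773]
ee_rot: [-3.139, -0.001, 1.632]
wrist_force: [-1.0, -0.1, -1.6]
width: 0.0138
finger_force: 30.0
```

Request:
servo_tool --commands '[0, 0, 0.05, 0, 0, 0, 0, 0, 0, 0.065, 0, 0, 0, 0, 0, 0, 0.065, 0, 0, 0, 0, 0, 0, 0.065, 0, 0, 0, 0.04, 0, 0, 0.065, 0, 0, 0, 0.04, 0, 0, 0.065, 0, 0, 0, 0.04, 0, 0, 0.0, 0, 0, 0, 0.04, 0, 0, 0.0, 0, 0, 0, 0.04]'

```text
time: 15.65
tool_pos: [0.6303, 0.0657, 0.0854]
ee_rot: [3.129, -0.001, 1.632]
wrist_force: [0.4, -0.2, 0.1]
width: 0.0402
finger_force: 0.0
```

```bash
cat >> h.py <<'E'
def pick(x,y,phi,zp=-.003): status(); plan([(x,y,.07,phi)],[(x,y,zp,phi)])
E
python3 - <<'E'
from h import *
ps=look(); pick(.5205,-.1625,44)
q=ps[1]; u,v=proj(q,(.58,.06,.03)).astype(int); c=q['img'][v-60:v+60,u-60:u+60]
cv2.imwrite('pics/w6.png',cv2.resize(c,(400,400),interpolation=cv2.INTER_CUBIC))
E
```

```text
t l 0.523 -0.354 59 q0.80 | l 0.613 -0.157 -80 q0.78 | m 0.517 -0.255 -81 q0.81 | m 0.612 -0.262 -4 q0.83 | m 0.615 -0.348 -72 q0.79 | s 0.522 -0.164 47 q0.80 |
s l 0.520 -0.352 61 q0.84 | l 0.610 -0.154 -80 q0.82 | m 0.515 -0.253 -78 q0.80 | m 0.610 -0.259 -6 q0.81 | m 0.612 -0.344 -75 q0.82 | s 0.520 -0.162 38 q0.77 |
t 15.75 [0.6273 0.0656 0.0804] [ 1.798e+02 -1.000e-01  9.350e+01] w 0.0401 ff 0.0 F [ 0.2 -0.1  0. ]
[-0.2212, -0.1205, 0.0096] [0.2, -0.2, 49.5]
--
[0.0, -0.0, 0.073] [0.0, 0.0, 0.0]
--
```

View pics/w6.png

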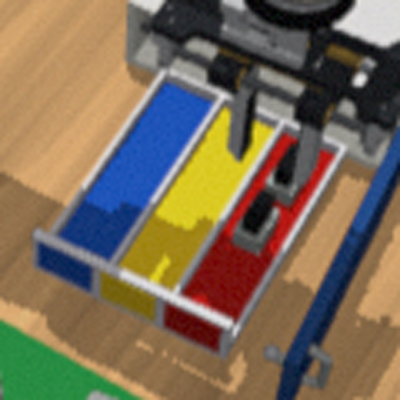

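Two shorts stand upright in the red row, at (285,175) and (257,222), both well inside its walls. Next is the third short.

Request:
servo_tool --commands '[-0.221, -0.1205, 0.0096, 0, 0, 49.5, 0.04, -0.221, -0.1205, 0.0096, 0, 0, 49.5, 0.04, -0.221, -0.1205, 0.0096, 0, 0, 49.5, 0.04, -0.221, -0.1205, 0.0096, 0, 0, 49.5, 0.04, -0.221, -0.1205, 0.0096, 0, 0, 49.5, 0.04, -0.221, -0.1205, 0.0096, 0, 0, 49.5, 0.04, -0.221, -0.1205, 0.0096, 0, 0, 49.5, 0.04]'

```text
time: 16.62
tool_pos: [0.519, -0.1616, 0.0676]
ee_rot: [-3.139, -0.001, 0.77]
wrist_force: [0.3, -1.0, -0.2]
width: 0.0399
finger_force: 0.0
```

Request:
servo_tool --commands '[0, 0, 0.05, 0, 0, 0, 0.04, 0, 0, 0.073, 0, 0, 0, 0.04, 0, 0, 0.073, 0, 0, 0, 0.04, 0, 0, 0.073, 0, 0, 0, 0, 0, 0, 0.073, 0, 0, 0, 0, 0, 0, 0.073, 0, 0, 0, 0, 0, 0, 0.073, 0, 0, 0, 0, 0, 0, 0.073, 0, 0, 0, 0, 0, 0, 0.073, 0, 0, 0, 0]'

```text
time: 17.75
tool_pos: [0.5203, -0.1627, -0.0032]
ee_rot: [3.14, -0.002, 0.768]
wrist_force: [0.4, 0.6, 5.7]
width: 0.0139
finger_force: 30.0
```

```bash
python3 - <<'E'
from h import *
place('s',-.055)
E
```

```text
t 17.75 [ 0.5203 -0.1627 -0.0032] [ 1.799e+02 -1.000e-01  4.400e+01] w 0.0139 ff 30.0 F [0.4 0.6 5.7]
[0.0002, 0.0001, -0.0832] [0.1, -0.1, -0.0]
[0.1993, -0.0478, -0.0828] [0.1, -0.1, -49.5]
--
[-0.0, 0.0, 0.0647] [0.0, -0.0, 0.0]
[-0.0, 0.0, 0.0] [0.0, -0.0, 0.0]
--
```

Request:
servo_tool --commands '[0, 0, -0.083, 0, 0, 0, 0, 0, 0, -0.083, 0, 0, 0, 0, 0.1993, -0.0478, -0.083, 0, 0, -49.5, 0, 0.1993, -0.0478, -0.083, 0, 0, -49.5, 0, 0.1993, -0.0478, -0.083, 0, 0, -49.5, 0, 0.1993, -0.0478, -0.083, 0, 0, -49.5, 0, 0.1993, -0.0478, -0.083, 0, 0, -49.5, 0, 0.1993, -0.0478, -0.083, 0, 0, -49.5, 0, 0.1993, -0.0478, -0.083, 0, 0, -49.5, 0]'

```text
time: 18.88
tool_pos: [0.629, 0.0101, 0.0781]
ee_rot: [-3.14, -0.002, 1.629]
wrist_force: [0.3, -0.3, -1.7]
width: 0.0136
finger_force: 30.0
```

Request:
servo_tool --commands '[0, 0, 0.05, 0, 0, 0, 0, 0, 0, 0.065, 0, 0, 0, 0, 0, 0, 0.065, 0, 0, 0, 0, 0, 0, 0.065, 0, 0, 0, 0.04, 0, 0, 0.065, 0, 0, 0, 0.04, 0, 0, 0.065, 0, 0, 0, 0.04, 0, 0, 0.0, 0, 0, 0, 0.04, 0, 0, 0.0, 0, 0, 0, 0.04]'

```text
time: 19.88
tool_pos: [0.6337, 0.0102, 0.0857]
ee_rot: [3.129, -0.0, 1.632]
wrist_force: [0.7, -0.5, 0.5]
width: 0.0401
finger_force: 0.0
```

```bash
python3 - <<'E'
from h import *
ps=look(); pick(.6115,-.1555,100)
E
```

```text
t l 0.522 -0.354 60 q0.79 | l 0.612 -0.157 -81 q0.78 | m 0.517 -0.255 -81 q0.81 | m 0.612 -0.262 -4 q0.83 | m 0.615 -0.348 -72 q0.79 |
s l 0.520 -0.352 61 q0.84 | l 0.610 -0.155 -80 q0.83 | m 0.515 -0.253 -79 q0.81 | m 0.610 -0.259 -6 q0.81 | m 0.613 -0.345 -75 q0.83 |
t 19.98 [0.6306 0.0103 0.0807] [ 1.798e+02 -1.000e-01  9.350e+01] w 0.04 ff 0.0 F [-0.3  0.5 -0. ]
[-0.1644, -0.0292, 0.0104] [0.2, -0.1, -6.5]
--
[0.0, 0.0, 0.073] [-0.0, -0.0, -0.0]
--
```

Request:
servo_tool --commands '[-0.164, -0.0292, 0.0104, 0, 0, -6.5, 0.04, -0.164, -0.0292, 0.0104, 0, 0, -6.5, 0.04, -0.164, -0.0292, 0.0104, 0, 0, -6.5, 0.04, -0.164, -0.0292, 0.0104, 0, 0, -6.5, 0.04]'

```text
time: 20.48
tool_pos: [0.6084, -0.1578, 0.0656]
ee_rot: [-3.138, -0.003, 1.74]
wrist_force: [-1.0, -0.3, 0.1]
width: 0.04
finger_force: 0.0
```

Request:
servo_tool --commands '[0, 0, 0.05, 0, 0, 0, 0.04, 0, 0, 0.073, 0, 0, 0, 0.04, 0, 0, 0.073, 0, 0, 0, 0.04, 0, 0, 0.073, 0, 0, 0, 0, 0, 0, 0.073, 0, 0, 0, 0, 0, 0, 0.073, 0, 0, 0, 0, 0, 0, 0.073, 0, 0, 0, 0, 0, 0, 0.073, 0, 0, 0, 0, 0, 0, 0.073, 0, 0, 0, 0]'

```text
time: 21.6
tool_pos: [0.6113, -0.1551, -0.0034]
ee_rot: [3.139, -0.001, 1.745]
wrist_force: [-0.2, 1.1, 5.7]
width: 0.0137
finger_force: 29.9
```

```bash
python3 - <<'E'
from h import *
place('l',.045)
E
```

```text
t 21.6 [ 0.6113 -0.1551 -0.0034] [179.8  -0.  100. ] w 0.0137 ff 29.9 F [-0.2  1.1  5.7]
[0.0001, 0.0002, -0.0834] [0.2, -0.0, -0.0]
[0.2716, -0.0484, -0.0833] [0.1, -0.1, 6.5]
--
[0.0, 0.0, 0.0649] [0.0, -0.0, 0.0]
[0.0, 0.0, 0.0] [0.0, -0.0, 0.0]
--
```

Request:
servo_tool --commands '[0, 0, -0.083, 0, 0, 0, 0, 0, 0, -0.083, 0, 0, 0, 0, 0.2716, -0.0484, -0.083, 0, 0, 6.5, 0, 0.2716, -0.0484, -0.083, 0, 0, 6.5, 0, 0.2716, -0.0484, -0.083, 0, 0, 6.5, 0, 0.2716, -0.0484, -0.083, 0, 0, 6.5, 0, 0.2716, -0.0484, -0.083, 0, 0, 6.5, 0, 0.2716, -0.0484, -0.083, 0, 0, 6.5, 0, 0.2716, -0.0484, -0.083, 0, 0, 6.5, 0]'

```text
time: 22.72
tool_pos: [0.5155, 0.1031, 0.0779]
ee_rot: [-3.141, -0.001, 1.631]
wrist_force: [1.1, -0.6, -3.0]
width: 0.0137
finger_force: 30.0
```

Request:
servo_tool --commands '[0, 0, 0.05, 0, 0, 0, 0, 0, 0, 0.065, 0, 0, 0, 0, 0, 0, 0.065, 0, 0, 0, 0, 0, 0, 0.065, 0, 0, 0, 0.04, 0, 0, 0.065, 0, 0, 0, 0.04, 0, 0, 0.065, 0, 0, 0, 0.04, 0, 0, 0.0, 0, 0, 0, 0.04, 0, 0, 0.0, 0, 0, 0, 0.04]'

```text
time: 23.72
tool_pos: [0.5196, 0.1045, 0.0844]
ee_rot: [3.13, -0.002, 1.632]
wrist_force: [-0.6, -0.2, 0.3]
width: 0.04
finger_force: 0.0
```

```bash
python3 - <<'E'
from h import *
ps=look(); pick(.516,-.254,100)
E
```

```text
t l 0.522 -0.354 61 q0.80 | m 0.517 -0.256 -81 q0.81 | m 0.613 -0.261 -4 q0.84 | m 0.615 -0.347 -72 q0.80 |
s l 0.520 -0.352 61 q0.84 | m 0.515 -0.253 -79 q0.81 | m 0.610 -0.259 -4 q0.81 | m 0.612 -0.344 -75 q0.83 |
t 23.82 [0.5166 0.1041 0.0799] [ 1.798e+02 -1.000e-01  9.350e+01] w 0.04 ff 0.0 F [-0.3  0.  -0.6]
[-0.3574, -0.0224, 0.0093] [0.2, -0.1, -6.5]
--
[0.0, -0.0, 0.073] [-0.0, -0.0, -0.0]
--
```

Request:
servo_tool --commands '[-0.3574, -0.0224, 0.0093, 0, 0, -6.5, 0.04, -0.3574, -0.0224, 0.0093, 0, 0, -6.5, 0.04, -0.3574, -0.0224, 0.0093, 0, 0, -6.5, 0.04, -0.3574, -0.0224, 0.0093, 0, 0, -6.5, 0.04, -0.3574, -0.0224, 0.0093, 0, 0, -6.5, 0.04, -0.3574, -0.0224, 0.0093, 0, 0, -6.5, 0.04, -0.3574, -0.0224, 0.0093, 0, 0, -6.5, 0.04]'

```text
time: 24.7
tool_pos: [0.5132, -0.2564, 0.0661]
ee_rot: [-3.139, -0.004, 1.74]
wrist_force: [0.1, 0.9, -0.9]
width: 0.04
finger_force: 0.0
```

Request:
servo_tool --commands '[0, 0, 0.05, 0, 0, 0, 0.04, 0, 0, 0.073, 0, 0, 0, 0.04, 0, 0, 0.073, 0, 0, 0, 0.04, 0, 0, 0.073, 0, 0, 0, 0, 0, 0, 0.073, 0, 0, 0, 0, 0, 0, 0.073, 0, 0, 0, 0, 0, 0, 0.073, 0, 0, 0, 0, 0, 0, 0.073, 0, 0, 0, 0, 0, 0, 0.073, 0, 0, 0, 0]'

```text
time: 25.82
tool_pos: [0.5159, -0.2543, -0.0029]
ee_rot: [3.139, -0.0, 1.745]
wrist_force: [0.3, 0.9, 5.4]
width: 0.014
finger_force: 30.0
```

```bash
python3 - <<'E'
from h import *
place('m',.064)
E
```

```text
t 25.82 [ 0.5159 -0.2543 -0.0029] [179.9  -0.  100. ] w 0.014 ff 30.0 F [0.3 0.9 5.4]
[0.0, 0.0002, -0.0829] [0.1, -0.0, -0.0]
[0.3653, 0.1185, -0.0825] [0.1, -0.0, 6.5]
--
[0.0, -0.0, 0.0644] [0.0, -0.0, 0.0]
[0.0, -0.0, 0.0] [0.0, -0.0, 0.0]
--
```

Request:
servo_tool --commands '[0, 0, -0.083, 0, 0, 0, 0, 0, 0, -0.083, 0, 0, 0, 0, 0.3653, 0.1185, -0.083, 0, 0, 6.5, 0, 0.3653, 0.1185, -0.083, 0, 0, 6.5, 0, 0.3653, 0.1185, -0.083, 0, 0, 6.5, 0, 0.3653, 0.1185, -0.083, 0, 0, 6.5, 0, 0.3653, 0.1185, -0.083, 0, 0, 6.5, 0, 0.3653, 0.1185, -0.083, 0, 0, 6.5, 0, 0.3653, 0.1185, -0.083, 0, 0, 6.5, 0, 0.3653, 0.1185, -0.083, 0, 0, 6.5, 0]'

```text
time: 27.08
tool_pos: [0.5676, 0.1262, 0.0781]
ee_rot: [-3.14, -0.001, 1.633]
wrist_force: [0.2, -0.6, -1.5]
width: 0.0135
finger_force: 30.0
```

Request:
servo_tool --commands '[0, 0, 0.05, 0, 0, 0, 0, 0, 0, 0.065, 0, 0, 0, 0, 0, 0, 0.065, 0, 0, 0, 0, 0, 0, 0.065, 0, 0, 0, 0.04, 0, 0, 0.065, 0, 0, 0, 0.04, 0, 0, 0.065, 0, 0, 0, 0.04, 0, 0, 0.0, 0, 0, 0, 0.04, 0, 0, 0.0, 0, 0, 0, 0.04]'

```text
time: 28.08
tool_pos: [0.5724, 0.1268, 0.0857]
ee_rot: [3.129, -0.002, 1.632]
wrist_force: [-0.6, 0.3, -0.1]
width: 0.0402
finger_force: 0.0
```

```bash
python3 - <<'E'
from h import *
ps=look(); pick(.521,-.353,60)
E
```

```text
t l 0.522 -0.354 61 q0.80 | m 0.612 -0.262 -4 q0.83 | m 0.615 -0.347 -73 q0.80 |
s l 0.520 -0.352 60 q0.84 | m 0.610 -0.259 -5 q0.81 | m 0.612 -0.343 -76 q0.83 |
t 28.18 [0.5693 0.1264 0.0808] [ 1.798e+02 -1.000e-01  9.350e+01] w 0.04 ff 0.0 F [ 0.2  0.  -0.1]
[-0.4756, -0.0775, 0.0097] [0.2, -0.2, 33.5]
--
[-0.0, -0.0, 0.073] [0.0, -0.0, 0.0]
--
```

Request:
servo_tool --commands '[-0.4756, -0.0775, 0.0097, 0, 0, 33.5, 0.04, -0.4756, -0.0775, 0.0097, 0, 0, 33.5, 0.04, -0.4756, -0.0775, 0.0097, 0, 0, 33.5, 0.04, -0.4756, -0.0775, 0.0097, 0, 0, 33.5, 0.04, -0.4756, -0.0775, 0.0097, 0, 0, 33.5, 0.04, -0.4756, -0.0775, 0.0097, 0, 0, 33.5, 0.04, -0.4756, -0.0775, 0.0097, 0, 0, 33.5, 0.04, -0.4756, -0.0775, 0.0097, 0, 0, 33.5, 0.04, -0.4756, -0.0775, 0.0097, 0, 0, 33.5, 0.04]'

```text
time: 29.3
tool_pos: [0.5178, -0.3555, 0.0659]
ee_rot: [-3.137, -0.002, 1.042]
wrist_force: [0.0, 0.6, -0.1]
width: 0.0401
finger_force: 0.0
```

Request:
servo_tool --commands '[0, 0, 0.05, 0, 0, 0, 0.04, 0, 0, 0.073, 0, 0, 0, 0.04, 0, 0, 0.073, 0, 0, 0, 0.04, 0, 0, 0.073, 0, 0, 0, 0, 0, 0, 0.073, 0, 0, 0, 0, 0, 0, 0.073, 0, 0, 0, 0, 0, 0, 0.073, 0, 0, 0, 0, 0, 0, 0.073, 0, 0, 0, 0, 0, 0, 0.073, 0, 0, 0, 0]'

```text
time: 30.42
tool_pos: [0.521, -0.3537, -0.0027]
ee_rot: [3.139, -0.001, 1.047]
wrist_force: [-0.5, 0.1, 5.6]
width: 0.0141
finger_force: 30.0
```

```bash
python3 - <<'E'
from h import *
place('l',-.045)
E
```

```text
t 30.43 [ 0.521  -0.3537 -0.0027] [ 1.799e+02 -1.000e-01  6.000e+01] w 0.0141 ff 30.0 F [-0.5  0.1  5.6]
[0.0001, 0.0002, -0.0827] [0.1, -0.1, -0.0]
[0.319, -0.1831, -0.0826] [0.2, -0.0, -33.5]
--
[-0.0, 0.0, 0.0642] [0.0, -0.0, 0.0]
[-0.0, 0.0, 0.0] [0.0, -0.0, 0.0]
--
```

Request:
servo_tool --commands '[0, 0, -0.083, 0, 0, 0, 0, 0, 0, -0.083, 0, 0, 0, 0, 0.319, -0.1831, -0.083, 0, 0, -33.5, 0, 0.319, -0.1831, -0.083, 0, 0, -33.5, 0, 0.319, -0.1831, -0.083, 0, 0, -33.5, 0, 0.319, -0.1831, -0.083, 0, 0, -33.5, 0, 0.319, -0.1831, -0.083, 0, 0, -33.5, 0, 0.319, -0.1831, -0.083, 0, 0, -33.5, 0, 0.319, -0.1831, -0.083, 0, 0, -33.5, 0, 0.319, -0.1831, -0.083, 0, 0, -33.5, 0]'

```text
time: 31.68
tool_pos: [0.5199, 0.0142, 0.0782]
ee_rot: [-3.139, -0.001, 1.632]
wrist_force: [-0.1, 0.1, -2.7]
width: 0.0137
finger_force: 29.9
```

Request:
servo_tool --commands '[0, 0, 0.05, 0, 0, 0, 0, 0, 0, 0.065, 0, 0, 0, 0, 0, 0, 0.065, 0, 0, 0, 0, 0, 0, 0.065, 0, 0, 0, 0.04, 0, 0, 0.065, 0, 0, 0, 0.04, 0, 0, 0.065, 0, 0, 0, 0.04, 0, 0, 0.0, 0, 0, 0, 0.04, 0, 0, 0.0, 0, 0, 0, 0.04]'

```text
time: 32.67
tool_pos: [0.525, 0.0143, 0.0853]
ee_rot: [3.13, -0.0, 1.632]
wrist_force: [1.2, -0.2, -0.5]
width: 0.0401
finger_force: 0.0
```

```bash
python3 - <<'E'
from h import *
ps=look(); pick(.6115,-.2605,176); pick(.6135,-.3455,16)
q=ps[1]; u,v=proj(q,(.58,.06,.03)).astype(int); c=q['img'][v-60:v+60,u-60:u+60]
u,v=proj(q,(.65,-.31,.06)).astype(int); d=q['img'][v-60:v+60,u-60:u+60]
cv2.imwrite('pics/w7.png',cv2.resize(np.hstack([c,d]),(800,400),interpolation=cv2.INTER_CUBIC))
E
```

```text
t m 0.612 -0.261 -3 q0.84 | m 0.615 -0.347 -73 q0.79 |
s m 0.610 -0.259 -6 q0.81 | m 0.613 -0.345 -74 q0.83 |
t 32.77 [0.5219 0.0146 0.0808] [ 1.798e+02 -1.000e-01  9.350e+01] w 0.0399 ff 0.0 F [0.1 0.2 0.3]
[-0.28, 0.0727, 0.0107] [0.2, 0.1, -82.5]
--
[-0.0, 0.0, 0.073] [-0.0, -0.0, 0.0]
--
t 32.77 [0.5219 0.0146 0.0808] [ 1.798e+02 -1.000e-01  9.350e+01] w 0.0399 ff 0.0 F [0.1 0.2 0.3]
[-0.365, 0.0695, 0.0106] [0.1, -0.2, 77.5]
--
[0.0, 0.0, 0.073] [0.0, -0.0, 0.0]
--
```

View pics/w7.png

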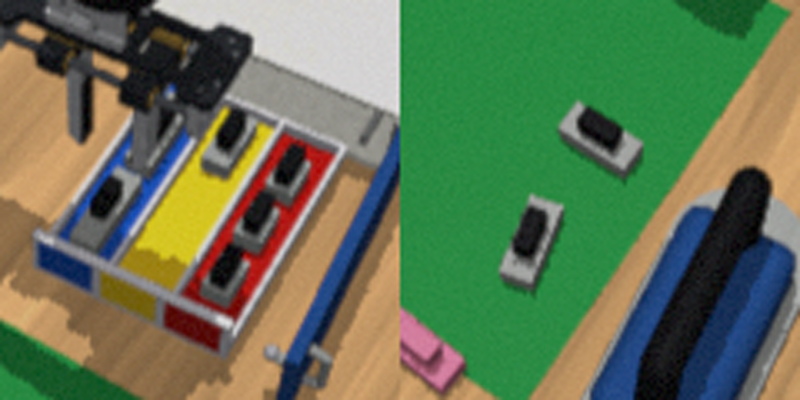

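Everything so far stands rightly in its row. Two mediums remain on the mat at (600,130) and (530,235). The iron's handle is close to the second, so I'll take that one lengthwise with the gripper body turned away from the iron. First the other medium.

Request:
servo_tool --commands '[-0.28, 0.0727, 0.0107, 0, 0, -82.5, 0.04, -0.28, 0.0727, 0.0107, 0, 0, -82.5, 0.04, -0.28, 0.0727, 0.0107, 0, 0, -82.5, 0.04, -0.28, 0.0727, 0.0107, 0, 0, -82.5, 0.04, -0.28, 0.0727, 0.0107, 0, 0, -82.5, 0.04, -0.28, 0.0727, 0.0107, 0, 0, -82.5, 0.04, -0.28, 0.0727, 0.0107, 0, 0, -82.5, 0.04, -0.28, 0.0727, 0.0107, 0, 0, -82.5, 0.04, -0.28, 0.0727, 0.0107, 0, 0, -82.5, 0.04]'

```text
time: 33.9
tool_pos: [0.6094, -0.2599, 0.066]
ee_rot: [3.138, -0.003, 3.07]
wrist_force: [-1.4, 0.9, 0.1]
width: 0.0399
finger_force: 0.0
```

Request:
servo_tool --commands '[0, 0, 0.05, 0, 0, 0, 0.04, 0, 0, 0.073, 0, 0, 0, 0.04, 0, 0, 0.073, 0, 0, 0, 0.04, 0, 0, 0.073, 0, 0, 0, 0, 0, 0, 0.073, 0, 0, 0, 0, 0, 0, 0.073, 0, 0, 0, 0, 0, 0, 0.073, 0, 0, 0, 0, 0, 0, 0.073, 0, 0, 0, 0, 0, 0, 0.073, 0, 0, 0, 0]'

```text
time: 35.02
tool_pos: [0.6114, -0.2609, -0.0031]
ee_rot: [3.141, 0.003, 3.071]
wrist_force: [0.1, 0.1, 5.2]
width: 0.0135
finger_force: 30.0
```

```bash
python3 - <<'E'
from h import *
place('m',-.064)
E
```

```text
t 35.02 [ 0.6114 -0.2609 -0.0031] [1.80e+02 1.00e-01 1.76e+02] w 0.0135 ff 30.0 F [0.1 0.1 5.2]
[-0.0002, 0.0, -0.0831] [0.0, 0.1, 0.0]
[0.0524, 0.256, -0.0831] [0.1, 0.1, 82.5]
--
[0.0, -0.0, 0.0646] [0.0, -0.0, 0.0]
[0.0, -0.0, 0.0] [0.0, -0.0, 0.0]
--
```

Request:
servo_tool --commands '[0, 0, -0.083, 0, 0, 0, 0, 0, 0, -0.083, 0, 0, 30, 0, 0.0524, 0.256, -0.083, 0, 0, 82.5, 0, 0.0524, 0.256, -0.083, 0, 0, 82.5, 0, 0.0524, 0.256, -0.083, 0, 0, 82.5, 0, 0.0524, 0.256, -0.083, 0, 0, 82.5, 0, 0.0524, 0.256, -0.083, 0, 0, 82.5, 0, 0.0524, 0.256, -0.083, 0, 0, 82.5, 0, 0.0524, 0.256, -0.083, 0, 0, 82.5, 0, 0.0524, 0.256, -0.083, 0, 0, 82.5, 0]'

```text
time: 36.28
tool_pos: [0.5751, -0.0011, 0.0774]
ee_rot: [-3.139, -0.002, 1.634]
wrist_force: [0.7, -0.3, -1.1]
width: 0.0139
finger_force: 30.0
```

Request:
servo_tool --commands '[0, 0, 0.0, 0, 0, 0, 0, 0, 0, 0.05, 0, 0, 0, 0, 0, 0, 0.065, 0, 0, 0, 0, 0, 0, 0.065, 0, 0, 0, 0, 0, 0, 0.065, 0, 0, 0, 0.04, 0, 0, 0.065, 0, 0, 0, 0.04, 0, 0, 0.065, 0, 0, 0, 0.04, 0, 0, 0.0, 0, 0, 0, 0.04, 0, 0, 0.0, 0, 0, 0, 0.04]'

```text
time: 37.4
tool_pos: [0.5802, -0.0018, 0.085]
ee_rot: [3.13, 0.0, 1.632]
wrist_force: [1.0, -0.0, 1.1]
width: 0.0399
finger_force: 0.0
```

```bash
python3 - <<'E'
from h import *
ps=look(); pick(.6135,-.3455,16,-.002)
E
```

```text
t m 0.615 -0.347 -72 q0.80 |
s m 0.612 -0.344 -75 q0.82 |
t 37.5 [ 0.5771 -0.0015  0.0802] [ 1.798e+02 -1.000e-01  9.350e+01] w 0.0402 ff 0.0 F [-0.4 -1.3  0.1]
[-0.3456, 0.0154, 0.0099] [0.1, -0.2, 77.5]
--
[0.0, 0.0, 0.072] [0.0, -0.0, 0.0]
--
```

Request:
servo_tool --commands '[-0.3456, 0.0154, 0.0099, 0, 0, 77.5, 0.05, -0.3456, 0.0154, 0.0099, 0, 0, 77.5, 0.05, -0.3456, 0.0154, 0.0099, 0, 0, 77.5, 0.05, -0.3456, 0.0154, 0.0099, 0, 0, 77.5, 0.05, -0.3456, 0.0154, 0.0099, 0, 0, 77.5, 0.05, -0.3456, 0.0154, 0.0099, 0, 0, 77.5, 0.05, -0.3456, 0.0154, 0.0099, 0, 0, 77.5, 0.05, -0.3456, 0.0154, 0.0099, 0, 0, 77.5, 0.05, -0.3456, 0.0154, 0.0099, 0, 0, 77.5, 0.05]'

```text
time: 38.62
tool_pos: [0.6114, -0.3449, 0.0657]
ee_rot: [-3.137, 0.002, 0.279]
wrist_force: [0.3, 0.7, 0.5]
width: 0.05
finger_force: 0.0
```

Request:
servo_tool --commands '[0, 0, 0.05, 0, 0, 0, 0.05, 0, 0, 0.072, 0, 0, 0, 0.05, 0, 0, 0.072, 0, 0, 0, 0.05, 0, 0, 0.072, 0, 0, 0, 0, 0, 0, 0.072, 0, 0, 0, 0, 0, 0, 0.072, 0, 0, 0, 0, 0, 0, 0.072, 0, 0, 0, 0, 0, 0, 0.072, 0, 0, 0, 0]'

```text
time: 39.62
tool_pos: [0.6123, -0.3451, -0.0042]
ee_rot: [-3.139, -0.0, 0.279]
wrist_force: [0.3, -0.4, -1.9]
width: 0.03
finger_force: 30.0
```

```bash
python3 - <<'E'
from h import *
place('m',0.0,phi=3.5)
E
```

```text
t 39.62 [ 0.6123 -0.3451 -0.0042] [-179.9   -0.    16. ] w 0.03 ff 30.0 F [ 0.3 -0.4 -1.9]
[0.0, -0.0002, -0.0842] [-0.1, -0.0, 0.0]
[0.0743, -0.4024, -0.0833] [-0.1, 0.0, 12.5]
--
[0.0, -0.0, 0.0657] [0.0, -0.0, 0.0]
[0.0, -0.0, -0.0] [0.0, -0.0, 0.0]
--
```

Request:
servo_tool --commands '[0, 0, -0.084, 0, 0, 0, 0, 0, 0, -0.084, 0, 0, 0, 0, 0.0743, -0.4024, -0.083, 0, 0, 12.5, 0, 0.0743, -0.4024, -0.083, 0, 0, 12.5, 0, 0.0743, -0.4024, -0.083, 0, 0, 12.5, 0, 0.0743, -0.4024, -0.083, 0, 0, 12.5, 0, 0.0743, -0.4024, -0.083, 0, 0, 12.5, 0, 0.0743, -0.4024, -0.083, 0, 0, 12.5, 0, 0.0743, -0.4024, -0.083, 0, 0, 12.5, 0, 0.0743, -0.4024, -0.083, 0, 0, 12.5, 0]'

```text
time: 40.88
tool_pos: [0.5724, 0.0644, 0.0798]
ee_rot: [-3.14, 0.0, 0.065]
wrist_force: [-0.1, -0.5, -1.9]
width: 0.0301
finger_force: 30.0
```

```bash
python3 - <<'E'
from h import *
s=slot('m',0); ps=[snap('scene'),snap('top')]; status(); plan([(*s,.0145,3.5),(*s,.08,3.5)])
q=ps[0]; u,v=proj(q,(.58,.06,.03)).astype(int); c=q['img'][v-60:v+60,u-60:u+60]
q=ps[1]; u,v=proj(q,(.58,.06,.03)).astype(int); d=q['img'][v-60:v+60,u-60:u+60]
cv2.imwrite('pics/w8.png',cv2.resize(np.hstack([c,d]),(800,400),interpolation=cv2.INTER_CUBIC))
E
```

```text
t 40.98 [0.573  0.0615 0.0798] [-180.     0.     3.5] w 0.0295 ff 30.0 F [-0.  -0.1 -1.9]
[0.0, -0.0004, 0.0653] [-0.0, 0.0, 0.0]
[0.0, -0.0005, -0.0002] [-0.0, 0.0, 0.0]
--
```

View pics/w8.png

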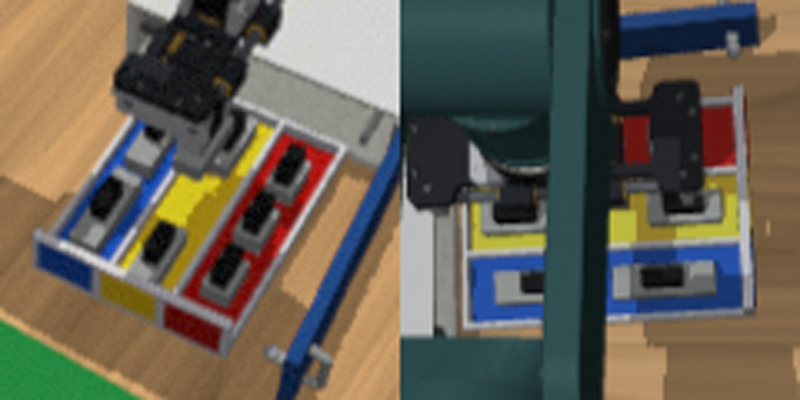

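All is clear: the middle yellow slot at (200,180) is free, with the held weight over it. I'll lower and release.

Request:
servo_tool --commands '[0, 0, 0.05, 0, 0, 0, 0, 0, 0, 0.065, 0, 0, 0, 0, 0, 0, 0.065, 0, 0, 0, 0, 0, 0, 0.065, 0, 0, 0, 0.04, 0, 0, 0.065, 0, 0, 0, 0.04, 0, 0, 0.065, 0, 0, 0, 0.04, 0, 0, 0.0, 0, 0, 0, 0.04, 0, 0, 0.0, 0, 0, 0, 0.04, 0, 0, 0, 0, 0, 0, 0]'

```text
time: 42.1
tool_pos: [0.5737, 0.0619, 0.0808]
ee_rot: [-3.14, -0.002, 0.061]
wrist_force: [1.0, 0.1, -0.8]
width: 0.0332
finger_force: 0.0
```

Request:
servo_tool --commands '[0, 0.05, -0.05, 0, 0, 0, 0, 0, 0.1, -0.05, 0, 0, 0, 0, 0, 0.16, -0.05, 0, 0, 0, 0, 0, 0.16, -0.05, 0, 0, 0, 0, 0, 0.16, -0.05, 0, 0, 0, 0]'

```text
time: 42.72
tool_pos: [0.582, -0.0975, 0.1279]
ee_rot: [-3.138, 0.003, 0.06]
wrist_force: [0.1, 0.4, -0.7]
width: 0.0002
finger_force: 0.0
```

```bash
python3 - <<'E'
from h import *
status(); ps=look()
q=ps[1]; u,v=proj(q,(.58,.06,.03)).astype(int); c=q['img'][v-60:v+60,u-60:u+60]
q=ps[0]; u,v=proj(q,(.60,.06,.03)).astype(int); d=q['img'][v-60:v+60,u-60:u+60]
cv2.imwrite('pics/w9.png',cv2.resize(np.hstack([c,d]),(800,400),interpolation=cv2.INTER_CUBIC))
q=ps[1]
# tray front panel top edge ends & door end in scene, from fixed model guesses
for p,n in zip(ps,'ts'):
    hsv=cv2.cvtColor(p['img'],cv2.COLOR_BGR2HSV); r=spotter.trace('door',p)
    if r:
        m=r[0]['region'].astype(np.uint8); bp=cv2.boxPoints(cv2.minAreaRect(cv2.findNonZero(m))); print(n,r[0]['conf'],bp.round().tolist(),[ray(p,b,.076)[:2].round(3).tolist() for b in bp])
E
```

```text
t 42.73 [ 0.582  -0.0975  0.1279] [-1.798e+02  1.000e-01  3.500e+00] w 0.0002 ff 0.0 F [ 0.1  0.4 -0.7]
t s 0.631 -0.216 -32 q0.68 |
s
t 0.96 [[173.0, 159.0], [266.0, 151.0], [267.0, 166.0], [174.0, 174.0]] [[0.699, 0.185], [0.72, -0.044], [0.681, -0.047], [0.66, 0.179]]
s 0.56 [[331.0, 262.0], [363.0, 173.0], [383.0, 180.0], [351.0, 269.0]] [[0.703, -0.095], [0.644, 0.18], [0.698, 0.187], [0.751, -0.087]]
```

View pics/w9.png

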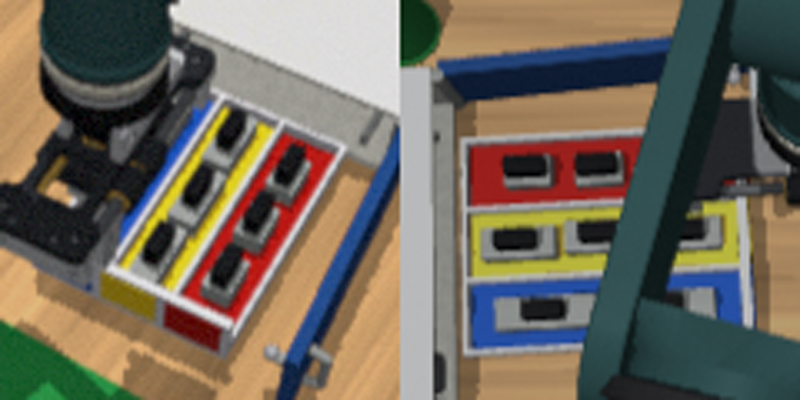

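All eight are sorted: red (290,165), (260,215), (225,265); yellow (232,130), (200,185), (160,245); blue held two in the earlier view and shows both at (545,308) and about (680,308). The mat is empty. Now I'll lower the closed fingers in front of the tray panel and push it home.

Request:
servo_tool --commands '[0, 0, 0.06, 0, 0, 0, 0, 0, 0, 0.12, 0, 0, 0, 0, 0, 0, 0.122, 0, 0, 0, 0, 0, -0.01, 0.122, 0, 0, 0, 0, 0, -0.02, 0.122, 0, 0, 0, 0, 0, -0.03, 0.122, 0, 0, 0, 0, 0, -0.04, 0.122, 0, 0, 0, 0, 0, -0.05, 0.122, 0, 0, 0, 0]'

```text
time: 43.92
tool_pos: [0.5809, -0.048, 0.0091]
ee_rot: [3.141, -0.003, 0.061]
wrist_force: [0.3, -2.5, 2.5]
width: 0.0006
finger_force: 1.3
```

Request:
servo_tool --commands '[0, -0.012, 0, 0, 0, 0, 0, 0, -0.024, 0, 0, 0, 0, 0, 0, -0.036, 0, 0, 0, 0, 0, 0, -0.048, 0, 0, 0, 0, 0, 0, -0.06, 0, 0, 0, 0, 0, 0, -0.072, 0, 0, 0, 0, 0, 0, -0.084, 0, 0, 0, 0, 0]'

```text
time: 44.8
tool_pos: [0.5748, 0.0368, 0.0077]
ee_rot: [-3.14, -0.0, 0.061]
wrist_force: [2.5, -2.0, 1.4]
width: 0.0003
finger_force: 1.4
```

```bash
python3 - <<'E'
from h import *
status(); q=snap('scene'); u,v=proj(q,(.58,.06,.03)).astype(int); c=q['img'][v-80:v+80,u-80:u+80]
cv2.imwrite('pics/w10.png',cv2.resize(c,(480,480),interpolation=cv2.INTER_CUBIC))
plan([(*slot('m',.23-.11-.0125),.005,3.5)])
E
```

```text
t 44.8 [0.5748 0.0368 0.0077] [-179.9   -0.     3.5] w 0.0003 ff 1.4 F [ 2.5 -2.   1.4]
[0.0005, -0.1307, 0.0031] [-0.2, 0.1, 0.0]
--
```

View pics/w10.png

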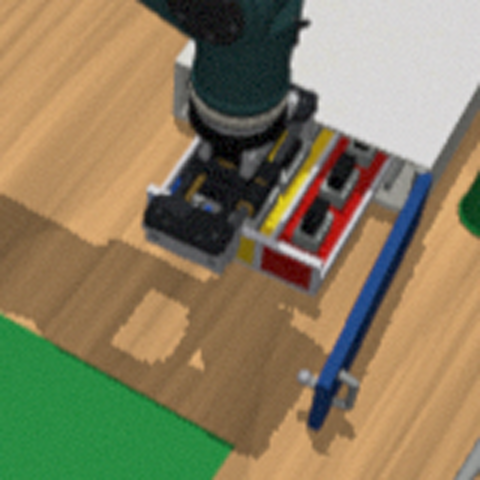

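The tray is sliding in with the weights upright, pushed at about 2 N. I'll carry on and then feel for the stop.

Request:
servo_tool --commands '[0, -0.012, 0, 0, 0, 0, 0, 0, -0.024, 0, 0, 0, 0, 0, 0, -0.036, 0, 0, 0, 0, 0, 0, -0.048, 0, 0, 0, 0, 0, 0, -0.06, 0, 0, 0, 0, 0, 0, -0.072, 0, 0, 0, 0, 0, 0, -0.084, 0, 0, 0, 0, 0, 0, -0.096, 0, 0, 0, 0, 0, 0, -0.106, 0, 0, 0, 0, 0, 0, -0.112, 0, 0, 0, 0, 0]'

```text
time: 46.1
tool_pos: [0.5682, 0.1487, 0.0083]
ee_rot: [-3.14, -0.001, 0.061]
wrist_force: [-0.1, -2.1, -0.6]
width: 0.0007
finger_force: 1.2
```

Request:
servo_tool --commands '[0, -0.003, 0, 0, 0, 0, 0, 0, -0.006, 0, 0, 0, 0, 0, 0, -0.009, 0, 0, 0, 0, 0, 0, -0.012, 0, 0, 0, 0, 0]'

```text
time: 46.6
tool_pos: [0.5676, 0.1598, 0.0084]
ee_rot: [-3.14, -0.001, 0.06]
wrist_force: [1.2, -2.4, -0.1]
width: 0.0004
finger_force: 1.1
```

Request:
servo_tool --commands '[0, -0.002, 0, 0, 0, 0, 0, 0, -0.004, 0, 0, 0, 0, 0, 0, -0.006, 0, 0, 0, 0, 0]'

```text
time: 46.98
tool_pos: [0.5674, 0.1628, 0.0084]
ee_rot: [3.137, -0.001, 0.06]
wrist_force: [0.7, -10.5, 2.4]
width: 0.0002
finger_force: 5.6
```

Request:
servo_tool --commands '[0, -0.0015, 0, 0, 0, 0, 0, 0, -0.003, 0, 0, 0, 0, 0, 0, -0.003, 0, 0, 0, 0, 0]'

```text
time: 47.35
tool_pos: [0.5673, 0.1627, 0.0085]
ee_rot: [3.132, -0.0, 0.059]
wrist_force: [-0.7, -15.3, 2.6]
width: -0.0
finger_force: 7.6
```

Request:
servo_tool --commands '[0, 0.02, 0, 0, 0, 0, 0, 0, 0.06, 0, 0, 0, 0, 0, 0, 0.06, -0.06, 0, 0, 0, 0, 0, 0.06, -0.11, 0, 0, 0, 0, 0, 0.06, -0.16, 0, 0, 0, 0, 0, 0.06, -0.16, 0, 0, 0, 0]'

```text
time: 48.1
tool_pos: [0.5733, 0.1095, 0.1742]
ee_rot: [-3.138, -0.012, 0.061]
wrist_force: [0.1, -0.3, 0.2]
width: 0.0005
finger_force: 0.0
```

```bash
python3 - <<'E'
from h import *
status(); q=snap('scene'); p=snap('top'); u,v=proj(q,(.60,.06,.03)).astype(int); c=q['img'][v-75:v+75,u-75:u+75]
u,v=proj(p,(.60,.05,.03)).astype(int); d=p['img'][v-75:v+75,u-75:u+75]
cv2.imwrite('pics/w11.png',cv2.resize(np.hstack([c,d]),(800,400),interpolation=cv2.INTER_CUBIC))
for n,p in (('t',p),('s',q)):
    r=spotter.trace('door',p)
    if r:
        m=r[0]['region'].astype(np.uint8); bp=cv2.boxPoints(cv2.minAreaRect(cv2.findNonZero(m))); print(n,r[0]['conf'],[ray(p,b,.076)[:2].round(3).tolist() for b in bp])
E
```

```text
t 48.1 [0.5733 0.1095 0.1742] [-179.8   -0.7    3.5] w 0.0005 ff 0.0 F [ 0.1 -0.3  0.2]
t 0.67 [[0.726, 0.149], [0.732, -0.055], [0.681, -0.057], [0.674, 0.145]]
s 0.79 [[0.706, -0.095], [0.65, 0.179], [0.699, 0.184], [0.75, -0.088]]
```

View pics/w11.png

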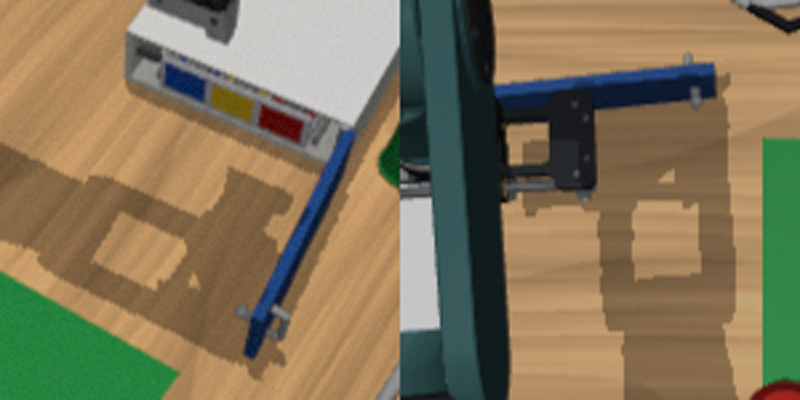

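The tray is flush with the cabinet front. The door stands open from its hinge near (0.684,0.182) to its free edge near (0.706,-0.056), about 92°, with its outer face on the far side. I'll reach over it and sweep it shut with the closed fingers.

```bash
cat >> h.py <<'E'
HG=np.array([.684,.182])
def dpt(ang,gap=0,r=.16,z=.009,phi=3.5):
    """ang: door opening deg; finger centre outside the outer face"""
    a=np.radians(93.5+ang); n=np.array([np.cos(a),np.sin(a)]); d=np.array([-n[1],n[0]])
    f=np.radians(phi); tx=np.array([np.cos(f),np.sin(f)]); ty=np.array([np.sin(f),-np.cos(f)])
    h=.008*abs(n@tx)+.0125*abs(n@ty)
    return (*(HG+r*d-(.012+h+gap)*n),z,phi)
E
python3 - <<'E'
from h import *
status(); a=dpt(92,.025); print(a)
plan([(a[0],a[1],.14,3.5)],[a],[dpt(t) for t in (92,88,83,78,73,68,63,58,53,48)],[dpt(t) for t in (43,38,33,28,23,18,14,11,8,6)])
E
```

```text
t 48.3 [0.5691 0.1088 0.1658] [-179.9    0.2    3.5] w 0.0007 ff 0.0 F [-0.4  0.5 -0.1]
(np.float64(0.7445575337112866), np.float64(0.027091012138069682), 0.009, 3.5)
[0.1702, 0.0923, 0.025] [-0.1, 0.2, -0.0]
--
[0.0, -0.0, 0.131] [0.0, -0.0, 0.0]
--
[-0.025, 0.0009, 0.0] [0.0, -0.0, 0.0]
[-0.0362, 0.0023, 0.0] [0.0, -0.0, 0.0]
[-0.0492, 0.0031, 0.0] [0.0, -0.0, 0.0]
[-0.0623, 0.0028, 0.0] [0.0, -0.0, 0.0]
[-0.0755, 0.0015, 0.0] [0.0, -0.0, 0.0]
[-0.0886, -0.0009, 0.0] [0.0, -0.0, 0.0]
[-0.1015, -0.0045, 0.0] [0.0, -0.0, 0.0]
[-0.1142, -0.0092, 0.0] [0.0, -0.0, 0.0]
[-0.1266, -0.0149, -0.0] [0.0, -0.0, 0.0]
[-0.1385, -0.0218, -0.0] [0.0, -0.0, 0.0]
--
[-0.0114, -0.0079, -0.0] [0.0, -0.0, 0.0]
[-0.0221, -0.0169, -0.0] [0.0, -0.0, 0.0]
[-0.0321, -0.0269, -0.0] [0.0, -0.0, 0.0]
[-0.0412, -0.0377, -0.0] [0.0, -0.0, 0.0]
[-0.0494, -0.0495, -0.0] [0.0, -0.0, 0.0]
[-0.0565, -0.062, -0.0] [0.0, -0.0, 0.0]
[-0.0614, -0.0725, -0.0] [0.0, -0.0, 0.0]
[-0.0646, -0.0807, -0.0] [0.0, -0.0, 0.0]
[-0.0674, -0.089, -0.0] [0.0, -0.0, 0.0]
[-0.069, -0.0947, -0.0] [0.0, -0.0, 0.0]
--
```

Request:
servo_tool --commands '[0.17, 0.0923, 0.025, 0, 0, 0, 0, 0.17, 0.0923, 0.025, 0, 0, 0, 0, 0.17, 0.0923, 0.025, 0, 0, 0, 0, 0.17, 0.0923, 0.025, 0, 0, 0, 0, 0.17, 0.0923, 0.025, 0, 0, 0, 0]'

```text
time: 48.92
tool_pos: [0.7446, 0.027, 0.1399]
ee_rot: [-3.139, 0.005, 0.06]
wrist_force: [-0.2, -0.6, 0.4]
width: 0.0003
finger_force: 0.0
```

Request:
servo_tool --commands '[0, 0, 0.025, 0, 0, 0, 0, 0, 0, 0.05, 0, 0, 0, 0, 0, 0, 0.05, 0, 0, 0, 0]'

```text
time: 49.3
tool_pos: [0.7428, 0.0285, 0.0918]
ee_rot: [-3.139, 0.004, 0.062]
wrist_force: [-0.6, -0.5, -0.0]
width: 0.0002
finger_force: 0.0
```

```bash
python3 - <<'E'
from h import *
status(); a=dpt(92,.025); plan([a])
q=snap('scene'); u,v=proj(q,(.72,.04,.05)).astype(int); c=q['img'][v-75:v+75,u-75:u+75]
p=snap('wrist')
cv2.imwrite('pics/w12.png',np.hstack([cv2.resize(c,(360,360),interpolation=cv2.INTER_CUBIC),cv2.resize(p['img'],(440,360))]))
E
```

```text
t 49.3 [0.7428 0.0285 0.0918] [-179.9    0.2    3.6] w 0.0002 ff 0.0 F [-0.6 -0.5 -0. ]
[0.002, 0.0017, 0.0827] [-0.1, 0.2, 0.1]
--
```

View pics/w12.png

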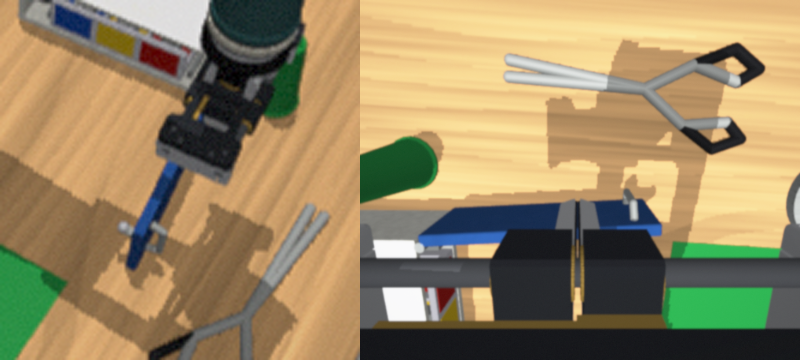

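The wrist view shows the door's top edge running from about (420,240) to (660,232), with the fingertips at (577,203) beyond it. The cone's tip is to the left. I'll check both numerically before going down.

```bash
python3 - <<'E'
from h import *
p=snap('wrist'); hsv=cv2.cvtColor(p['img'],cv2.COLOR_BGR2HSV)
for u in (100,150,350,372):
    col=hsv[200:300,u]; b=(col[:,0]>100)&(col[:,0]<125)&(col[:,1]>120); v=np.nonzero(b)[0]+200
    val=hsv[v,u,2].astype(int); j=v[np.argmax(np.diff(val))+1]
    print(u,v.min(),v.max(),'edge',j,'outer top',ray(p,(u,j),.076)[:2].round(3),'inner top',ray(p,(u,v.max()+1),.076)[:2].round(3))
q=snap('top')
for n,z in (('wrist',.115),):
    pass
for im in (p,q):
    r=spotter.trace('thread_cone',im)
    if r:
        ys,xs=np.nonzero(r[0]['region']); print('cone',r[0]['conf'],r[0]['box'],[ray(im,(a,b),.115)[:2].round(3).tolist() for a,b in ((xs.min(),ys[xs.argmin()]),(xs.max(),ys[xs.argmax()]),(xs[ys.argmin()],ys.min()),(xs[ys.argmax()],ys.max()))])
status()
E
```

```text
100 259 287 edge 274 outer top [0.698 0.16 ] inner top [0.687 0.161]
150 243 283 edge 272 outer top [0.702 0.122] inner top [0.692 0.122]
350 260 268 edge 263 outer top [ 0.719 -0.029] inner top [ 0.714 -0.029]
372 253 274 edge 262 outer top [ 0.721 -0.045] inner top [ 0.711 -0.047]
cone 0.85 [0.0, 157.2, 100.5, 82.1] [[0.774, 0.192], [0.773, 0.135], [0.789, 0.158], [0.738, 0.197]]
cone 0.72 [148.6, 128.9, 17.1, 33.6] [[0.744, 0.236], [0.695, 0.197], [0.754, 0.227], [0.68, 0.201]]
t 49.6 [0.7463 0.0272 0.0953] [-179.9   -0.2    3.5] w 0.0003 ff 0.0 F [ 0.6 -0.6 -1.1]
```

The outer face is about 25 mm from the fingers, and the cone's tip lies clear below the gripper body. Down and sweep.

Request:
servo_tool --commands '[0, 0, 0.04, 0, 0, 0, 0, 0, 0, 0.084, 0, 0, 0, 0, 0, 0, 0.084, 0, 0, 0, 0, 0, 0, 0.084, 0, 0, 0, 0]'

```text
time: 50.1
tool_pos: [0.7469, 0.027, 0.0111]
ee_rot: [-3.14, -0.003, 0.061]
wrist_force: [-0.4, -0.3, 0.6]
width: 0.0006
finger_force: 0.0
```

Request:
servo_tool --commands '[-0.015, 0.0005, 0, 0, 0, 0, 0, -0.025, 0.0009, 0, 0, 0, 0, 0, -0.0362, 0.0023, 0, 0, 0, 0, 0, -0.0492, 0.0031, 0, 0, 0, 0, 0, -0.0623, 0.0028, 0, 0, 0, 0, 0, -0.0755, 0.0015, 0, 0, 0, 0, 0, -0.0886, -0.0009, 0, 0, 0, 0, 0, -0.1015, -0.0045, 0, 0, 0, 0, 0, -0.1142, -0.0092, 0, 0, 0, 0, 0]'

```text
time: 51.22
tool_pos: [0.6306, 0.0294, 0.0094]
ee_rot: [-3.14, -0.001, 0.061]
wrist_force: [0.2, 0.4, 0.6]
width: 0.0004
finger_force: 0.3
```

```bash
python3 - <<'E'
from h import *
status(); plan([dpt(t) for t in (53,48,43,38,33,28,23,18,14,11)],[dpt(t) for t in (9,7,5,4,3,2,1,0,-1,-2)])
E
```

```text
t 51.23 [0.6306 0.0294 0.0094] [-1.799e+02 -1.000e-01  3.500e+00] w 0.0004 ff 0.3 F [0.2 0.4 0.6]
[-0.013, -0.0057, 0.0004] [-0.1, -0.1, -0.0]
[-0.0249, -0.0125, 0.0004] [-0.1, -0.1, -0.0]
[-0.0363, -0.0204, 0.0004] [-0.1, -0.1, -0.0]
[-0.047, -0.0294, 0.0004] [-0.1, -0.1, -0.0]
[-0.057, -0.0394, 0.0004] [-0.1, -0.1, -0.0]
[-0.0661, -0.0502, 0.0004] [-0.1, -0.1, -0.0]
[-0.0743, -0.062, 0.0004] [-0.1, -0.1, -0.0]
[-0.0815, -0.0745, 0.0004] [-0.1, -0.1, -0.0]
[-0.0864, -0.085, 0.0004] [-0.1, -0.1, -0.0]
[-0.0896, -0.0931, 0.0005] [-0.1, -0.1, -0.0]
--
[-0.0019, -0.0055, 0.0] [0.0, -0.0, 0.0]
[-0.0036, -0.0112, -0.0] [0.0, -0.0, 0.0]
[-0.0051, -0.0169, -0.0] [0.0, -0.0, 0.0]
[-0.0057, -0.0197, -0.0] [0.0, -0.0, 0.0]
[-0.0063, -0.0226, -0.0] [0.0, -0.0, 0.0]
[-0.0069, -0.0255, -0.0] [0.0, -0.0, 0.0]
[-0.0074, -0.0284, -0.0] [0.0, -0.0, 0.0]
[-0.0079, -0.0314, -0.0] [0.0, -0.0, 0.0]
[-0.0083, -0.034, -0.0] [0.0, -0.0, 0.0]
[-0.0086, -0.0367, -0.0] [0.0, -0.0, 0.0]
--
```

Request:
servo_tool --commands '[-0.013, -0.0057, 0, 0, 0, 0, 0, -0.0249, -0.0125, 0, 0, 0, 0, 0, -0.0363, -0.0204, 0, 0, 0, 0, 0, -0.047, -0.0294, 0, 0, 0, 0, 0, -0.057, -0.0394, 0, 0, 0, 0, 0, -0.0661, -0.0502, 0, 0, 0, 0, 0, -0.0743, -0.062, 0, 0, 0, 0, 0, -0.0815, -0.0745, 0, 0, 0, 0, 0, -0.0864, -0.085, 0, 0, 0, 0, 0, -0.0896, -0.0931, 0, 0, 0, 0, 0]'

```text
time: 52.48
tool_pos: [0.5356, 0.1176, 0.009]
ee_rot: [-3.14, -0.0, 0.061]
wrist_force: [0.6, -0.4, -0.5]
width: 0.0004
finger_force: 0.2
```

Request:
servo_tool --commands '[-0.0019, -0.0055, 0, 0, 0, 0, 0, -0.0036, -0.0112, 0, 0, 0, 0, 0, -0.0051, -0.0169, 0, 0, 0, 0, 0, -0.0063, -0.0226, 0, 0, 0, 0, 0, -0.0069, -0.0255, 0, 0, 0, 0, 0, -0.0074, -0.0284, 0, 0, 0, 0, 0, -0.0074, -0.0284, 0, 0, 0, 0, 0]'

```text
time: 53.35
tool_pos: [0.5275, 0.1439, 0.0091]
ee_rot: [-3.141, -0.001, 0.06]
wrist_force: [1.5, -1.3, 0.1]
width: 0.0001
finger_force: 0.8
```

Request:
servo_tool --commands '[0, -0.002, 0, 0, 0, 0, 0, 0, -0.004, 0, 0, 0, 0, 0, 0, -0.006, 0, 0, 0, 0, 0, 0, -0.006, 0, 0, 0, 0, 0]'

```text
time: 53.85
tool_pos: [0.527, 0.1452, 0.0092]
ee_rot: [3.132, -0.0, 0.06]
wrist_force: [0.0, -15.3, 2.1]
width: 0.0003
finger_force: 7.7
```

Request:
servo_tool --commands '[0, -0.002, 0, 0, 0, 0, 0, 0, -0.004, 0, 0, 0, 0, 0, 0, -0.006, 0, 0, 0, 0, 0, 0, -0.006, 0, 0, 0, 0, 0]'

```text
time: 54.35
tool_pos: [0.5269, 0.1447, 0.0093]
ee_rot: [3.121, 0.001, 0.059]
wrist_force: [0.9, -30.4, 2.9]
width: 0.0002
finger_force: 15.0
```

It stops solidly at 30 N, well past the catch's few newtons. I'll back off and check.

Request:
servo_tool --commands '[0, 0.02, 0, 0, 0, 0, 0, 0, 0.05, 0, 0, 0, 0, 0, 0, 0.09, 0, 0, 0, 0, 0, 0, 0.12, -0.06, 0, 0, 0, 0, 0, 0.15, -0.12, 0, 0, 0, 0, -0.06, 0.15, -0.16, 0, 0, 0, 0, -0.12, 0.15, -0.16, 0, 0, 0, 0, -0.12, 0.15, -0.16, 0, 0, 0, 0]'

```text
time: 55.35
tool_pos: [0.4133, 0.0003, 0.1699]
ee_rot: [-3.139, -0.003, 0.061]
wrist_force: [-0.3, 0.8, -0.0]
width: 0.0005
finger_force: 0.0
```

```bash
python3 - <<'E'
from h import *
status(); q=snap('scene'); cv2.imwrite('pics/w13.png',cv2.resize(q['img'],(800,600),interpolation=cv2.INTER_CUBIC)); 
p=snap('top')
for n,im in (('t',p),('s',q)):
    r=spotter.trace('door',im)
    if r:
        m=r[0]['region'].astype(np.uint8); bp=cv2.boxPoints(cv2.minAreaRect(cv2.findNonZero(m))); print(n,r[0]['conf'],[ray(im,b,.076)[:2].round(3).tolist() for b in bp])
E
```

```text
t 55.35 [4.133e-01 3.000e-04 1.699e-01] [-179.8   -0.2    3.5] w 0.0005 ff 0.0 F [-0.3  0.8 -0. ]
t 0.65 [[0.69, 0.183], [0.692, 0.154], [0.552, 0.139], [0.55, 0.168]]
s 0.73 [[0.467, 0.098], [0.45, 0.166], [0.694, 0.181], [0.704, 0.116]]
```

View pics/w13.png

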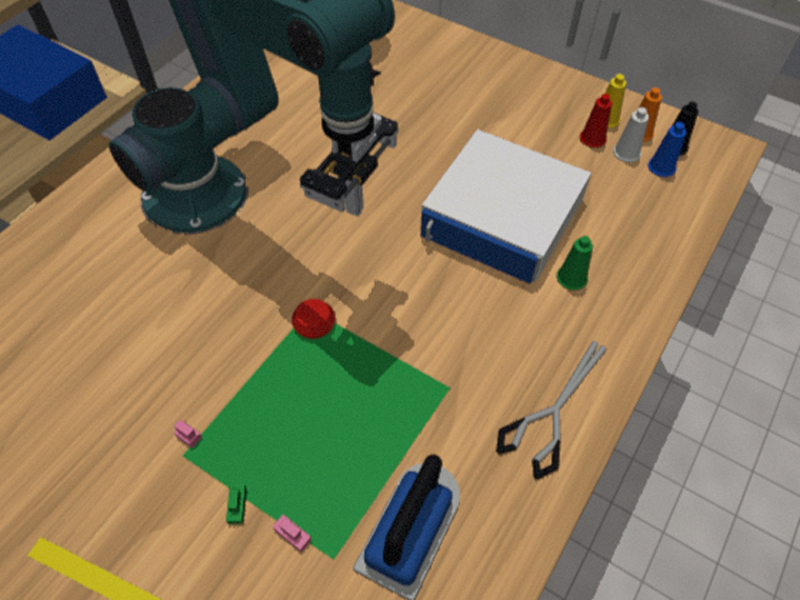

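The door looks shut, with its blue face flush at (480,240). The mat is clear and the bystanders haven't moved. I'll look from close above to make sure the gap is even, since a door short of the catch would differ by only a few millimetres.

Request:
servo_tool --commands '[0.06, -0.04, -0.03, 0, 0, 0, 0, 0.12, -0.08, -0.03, 0, 0, 0, 0, 0.12, -0.08, -0.03, 0, 0, 0, 0, 0.12, -0.08, -0.03, 0, 0, 0, 0]'

```text
time: 56.05
tool_pos: [0.5318, 0.0879, 0.1967]
ee_rot: [-3.14, 0.003, 0.063]
wrist_force: [0.2, -0.4, -0.6]
width: 0.0005
finger_force: 0.0
```

```bash
python3 - <<'E'
from h import *
status(); p=snap('wrist'); hsv=cv2.cvtColor(p['img'],cv2.COLOR_BGR2HSV)
for x,y in ((.684,.182),(.448,.168)): print(proj(p,(x,y,.076)).round())
cv2.imwrite('pics/w14.png',cv2.resize(p['img'],(800,600)))
# blue mask columns per row: left/right boundary
for v in range(40,300,15):
    b=(hsv[v,:,0]>100)&(hsv[v,:,0]<125)&(hsv[v,:,1]>100); u=np.nonzero(b)[0]
    if len(u)>3:
        print(v,u.min(),u.max(),hsv[v,max(u.min()-4,0):u.max()+5,2].tolist()[:40], ray(p,(u.min()-.5,v),.076)[:2].round(4))
E
```

```text
t 56.05 [0.5318 0.0879 0.1967] [-179.9    0.2    3.6] w 0.0005 ff 0.0 F [ 0.2 -0.4 -0.6]
[186.  29.]
[200. 266.]
40 190 206 [116, 96, 95, 106, 131, 151, 159, 162, 161, 162, 163, 164, 164, 163, 156, 134, 102, 73, 60, 59, 59, 61, 76, 117, 144] [0.6753 0.1789]
55 192 214 [173, 180, 173, 163, 159, 160, 161, 161, 161, 161, 163, 161, 159, 148, 124, 90, 66, 60, 61, 59, 59, 59, 59, 59, 59, 60, 59, 61, 90, 132, 148] [0.6625 0.177 ]
70 192 215 [135, 143, 138, 134, 146, 160, 164, 165, 166, 167, 167, 168, 167, 162, 146, 117, 85, 63, 60, 59, 60, 60, 59, 60, 59, 59, 60, 58, 62, 103, 138, 151] [0.6493 0.177 ]
85 193 215 [158, 177, 177, 160, 155, 160, 164, 164, 166, 167, 168, 169, 168, 161, 141, 109, 78, 63, 61, 61, 62, 61, 59, 60, 60, 60, 58, 62, 99, 146, 164] [0.6359 0.1761]
100 194 216 [167, 183, 180, 164, 159, 165, 167, 170, 169, 170, 172, 170, 167, 156, 128, 92, 69, 61, 61, 61, 62, 60, 61, 60, 59, 59, 61, 66, 107, 142, 157] [0.6222 0.1751]
115 195 216 [175, 189, 183, 170, 164, 167, 168, 169, 170, 170, 170, 170, 165, 150, 125, 88, 66, 64, 61, 62, 60, 59, 61, 60, 59, 59, 62, 95, 141, 161] [0.6083
[... 768 characters left out ...]
63, 61, 61, 60, 60, 60, 60, 61, 62, 64, 95, 137, 152] [0.5335 0.1699]
205 200 220 [164, 180, 180, 170, 166, 169, 169, 168, 167, 168, 166, 165, 155, 129, 93, 67, 63, 61, 60, 61, 61, 61, 60, 62, 62, 69, 115, 149, 162] [0.5175 0.1688]
220 201 220 [170, 184, 180, 170, 167, 168, 168, 170, 169, 169, 168, 163, 149, 121, 87, 65, 61, 62, 62, 59, 61, 60, 61, 61, 63, 100, 147, 167] [0.5011 0.1677]
235 200 221 [199, 138, 87, 76, 103, 142, 161, 165, 164, 164, 164, 165, 162, 153, 130, 102, 76, 63, 61, 59, 64, 62, 62, 63, 63, 63, 69, 109, 138, 133] [0.4842 0.1687]
250 201 217 [180, 121, 79, 74, 104, 141, 160, 166, 164, 165, 165, 164, 161, 152, 129, 94, 66, 61, 62, 61, 63, 81, 142, 196, 221] [0.467  0.1675]
```

View pics/w14.png

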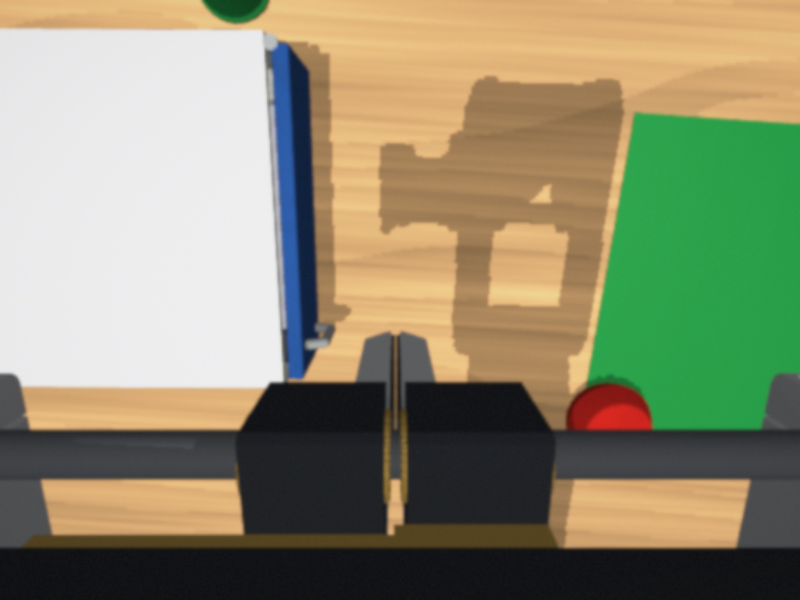

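The close view shows the door's inner edge parallel to the cabinet front, from (275,45) to (290,378). The gap doesn't widen toward the free edge, so the door is seated. The robot touches nothing, so I'm handing in.

```bash
python3 -c "
from h import *
status(); print(close_job())"
```

```text
t 56.1 [0.5308 0.0871 0.1971] [-179.9    0.2    3.6] w 0.0001 ff 0.0 F [ 0.4 -0.7  0.9]
the job is handed in; nothing more can be done
None
```

I sorted all eight weights into their rows, pushed the tray fully home, pushed the blue door shut (it looks seated on its catch in the close-up view), and handed the job in at 56 s.

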